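# Fit the bracket arms to the slotted rack and lean the workshop tablet on them

## Robot

A 6-joint arm with a two-finger parallel gripper is mounted at the origin on the work surface. World frame = base frame: x ahead of the robot, y to its left, z up, the work surface at z = 0. Lengths are in m, angles in rad, forces in N, time in s.
With the tool pointing down it reaches from about 0.35 to 0.975 m from the base axis. Payload 4.9 kg.
Tool frame: the origin (TCP) lies between the finger pads; the fingertips stand 14 mm ahead of it and the grasp point (between the pads) lies 5 mm behind it (manip.finger_overhang is the distance from the TCP to the fingertips, in m); z points along the fingers, y is the line along which they close (so a half turn about z gives the same grasp; the last joint's range is limited). The gripper opens to 85 mm and grips with 20 to 120 N. Pads are 22 mm wide; open, the fingers measure 114 mm over their backs; the gripper's body (76 mm by 85 mm) begins 54 mm behind the grasp point. The pads swing forward as they close: fully open they stand 13 mm farther back than shut.
Start: joints at [-1.342, 0.053, 1.613, -0, 1.476, -0.119], TCP at [0.213, -0.588, 0.245] pointing down, gripper open.
Joint ranges: [-3.01, 3.01], [-1.01, 2.22], [0.06, 2.58], [-1.02, 4.17], [0.09, 2.62], [-3.14, 3.14]. Speed limits (rad/s): [2.57, 2.57, 3.14, 3.14, 3.14, 3.14].

## Interface

Orientations are given as a unit quaternion [w, x, y, z].
In Python, from plant import manip, grab_frame gives the robot as it stands.
- The arm moves only by the tool servo_tool, never from a script. Its argument "deltas" is a list that holds one entry, the list of rows, each a list of 5 numbers: the opening in per cent of the stroke, from 0 (shut) to 100 (fully open), then the shift along the world's x, y, z in m, then the turn about the world's z in degrees. A call has exactly 8 rows; each row shifts and turns the commanded pose from where the row before left it; what a row does not reach is not made up. A row lasts 1/10 s, in which the tool goes at most 50 mm and 8.59 degrees, less where a joint would pass 70% of its speed; a pose out of reach is approached as far as the arm can. A call is refused whole if a number of a shift passes 0.05 or a number of a turn 8.59, either way. A call with a gripper value outside its range is refused whole. The fingers move at their own pace and stop on an object; the grip force is fixed at half the most. Time passes only in rows, so rows that do not move let the fingers close, or fill a call up. It gives the time, the measured TCP pose, the force, the opening and the grip force at its end, in the units of the state.
- manip.state(): the state, without advancing time (a new reading comes with each control period).
- grab_frame(name): name is "scene" or "top"; returns a dict with "pixels" (384x512x3 uint8, red, green, blue), "z_map" (384x512 float32, m along the optical axis (not along the pixel's ray), 0 where there is no reading), "fx", "fy", "cx", "cy" (pixels), "rvec" (rotation vector, rad) and "tvec" (3), from world to camera coordinates, as OpenCV has them. Camera axes: x right, y down, z forward; pixel columns grow to the right and rows downward; lengths in m; the calibration is good to about 2 mm. A picture is of the moment at which its call begins.
- manip.job_done(): hands the job in; it is judged then, once.
The state is a dict: "time": time; "joint_pos": joint angles; "joint_vel": joint speeds; "joint_efforts": joint torques, N m; "tool_pos": TCP position; "tool_rot": TCP orientation; "contact_force": force on the tool from outside, world axes, zero at the start; "ft_torque": the same for the moment, N m; "gripper_width": opening from 0.0 (shut) to 1.0 (fully open); "grasp_force": force on a finger pad.
Only numpy, scipy, OpenCV 4.12 (cv2) and the standard library are available. Lean on these libraries where they do the work, as an engineer would, in place of code of your own. Each camera call takes 0.05 s, during which the arm holds its last target. There are 200 camera calls.

## Task

Get the tool cart ready for the next job: hook every loose bracket arm on the table into the slot of an upright of its own on the rack (any free one) and press it down until it is fully home and its brass catch snaps out above it. Then take the tablet out of its dock and lean it against the bracket noses, about centred on and square to the rack, bottom edge on the table and screen facing out, tilted back a little, and let go. Never let the tablet fall over, and leave the other tools where they are.

Things in the scene. Friction and masses are not known exactly. Their poses are not given: they have to be found in the camera images.
- rack: fixed slotted steel rack. Origin: front face plane of the uprights, mid-rack, at table level; x points away from the robot into the uprights, y left along the row, z up; only yaw turns. Uprights at y = -127.5, -42.5, 42.5, 127.5 mm: 6 mm plates (x 0 to 6), 60 wide, 165 high, each with one slot 36 mm wide, 115 to 153 mm above the table, open behind. Base plate only behind the face.
- seat_0 (a point): rightmost upright (rack y = -127.5 mm): where a bracket's origin lies once home, on the front face, 55 mm above the table; axes as the rack. To hang a bracket: hold it level, origin 18 mm (15 to 21) above the seat, push along rack +x till the flange meets the plate, then down 18 mm till the hook's root sits on the slot's lower edge.
- seat_1 (a point): second upright from the right (rack y = -42.5 mm): where a bracket's origin lies once home, on the front face, 55 mm above the table; axes as the rack. Push on the thumb ledge, close to the plate, not far out on the arm, which jams it. The catch's friction holds a hooked bracket up: 5 to 20 N get it home. Once home it droops 2 to 4 degrees.
- seat_2 (a point): third upright from the right (rack y = 42.5 mm): where a bracket's origin lies once home, on the front face, 55 mm above the table; axes as the rack.
- seat_3 (a point): leftmost upright (rack y = 127.5 mm): where a bracket's origin lies once home, on the front face, 55 mm above the table; axes as the rack.
- catch_0 (a joint): spring catch of upright 0: two square brass bolts (9 x 9 mm, standing 7 mm out of the front face), 24 mm left and right of the slot's middle, 141 mm above the table, moving as one. In m: 0 = out, up to 0.010 pushed in; 1.6 N at 0, 4.4 N at 0.007. The flange pushes them in as a bracket is hooked; they snap out above the flange when it is fully down and then lock it.
- catch_1 (a joint): spring catch of upright 1: two square brass bolts (9 x 9 mm, standing 7 mm out of the front face), 24 mm left and right of the slot's middle, 141 mm above the table, moving as one. In m: 0 = out, up to 0.010 pushed in; 1.6 N at 0, 4.4 N at 0.007. The flange pushes them in as a bracket is hooked; they snap out above the flange when it is fully down and then lock it.
- catch_2 (a joint): spring catch of upright 2: two square brass bolts (9 x 9 mm, standing 7 mm out of the front face), 24 mm left and right of the slot's middle, 141 mm above the table, moving as one. In m: 0 = out, up to 0.010 pushed in; 1.6 N at 0, 4.4 N at 0.007. The flange pushes them in as a bracket is hooked; they snap out above the flange when it is fully down and then lock it.
- catch_3 (a joint): spring catch of upright 3: two square brass bolts (9 x 9 mm, standing 7 mm out of the front face), 24 mm left and right of the slot's middle, 141 mm above the table, moving as one. In m: 0 = out, up to 0.010 pushed in; 1.6 N at 0, 4.4 N at 0.007. The flange pushes them in as a bracket is hooked; they snap out above the flange when it is fully down and then lock it.
- bracket_a: steel bracket arm, 147 mm long, 0.25 kg, upright on the table (all alike; one may be absent). Origin: lower edge of the rear flange's back face, mid-width. +x to the hook, -x along the arm to the nose, z up. Rear flange x -6 to 0, 60 wide, 80 high. Web (grip here) 14 thick, x -85 to -6, z 6 to 44; low arm on to the nose, z 4 to 24. Nose bar x -130 to -118, 64 wide, z 0 to 40. Mass centre near x -55.
- bracket_b: like bracket_a. The hook of each bracket: 30 mm wide (y), sticking out behind the flange to x = 16.5 mm; its root is at z 60 to 74, and from x = 8.5 mm on a lip hangs down to z = 46 mm. On the flange's front, at its top, a thumb ledge to press on: x -24 to -6, 30 mm wide, top at z = 80 mm. May be absent.
- bracket_c: like bracket_a and bracket_b. May be absent.
- bracket_d: like bracket_a and bracket_b. May be absent.
- tablet: grey tablet computer, 16 mm thick (x), 230 wide (y), 170 high (z), 0.6 kg. Origin: centre of its bottom edge face; screen on the -x face. Starts upright in the dock, screen to the robot's side, top 190 mm above the table; grip the top edge. To end leaning back 7 to 34 degrees (18 is good) on noses of home brackets (front 130 mm before the uprights, top 95 mm above the table less 4 to 9 mm droop).
- dock: fixed black charging dock, 80 x 150 mm, 50 mm high, origin under its centre; along its y runs a groove 20 mm wide, 30 mm deep (floor 20 mm above the table) in which the tablet stands. May be on the left or the right; the charger is on the other side.
- charger: fixed battery charger with a battery on it, 110 x 140 mm, 117 mm high, origin under its centre; bystander
- spray: spray can, 56 mm diameter, 170 mm high, standing; bystander, origin under its centre
- socket_big: deep socket, 38 mm diameter, 60 mm high, standing; bystander, origin under its centre
- socket_black: dark deep socket, 32 mm diameter, 55 mm high, standing; bystander, origin under its centre
- ratchet: 200 mm wrench lying on the table; bystander
- driver: 220 mm screwdriver with an orange handle lying on the table; bystander
- extension: 150 mm round steel extension bar, 18 mm diameter, lying on the table; bystander
Things that resemble listed ones, but are neither listed nor needed, are in the scene too. Leave any turquoise look-alike of the bracket_c alone.

How it is judged:
On the way, in this order (a step that is already met when the one before it is completed fails the run):
1. every bracket that is there is hooked into an upright of its own, pressed fully home, its catch out (((x of bracket_a in the frame of seat_0 between -0.006 and 0.006 m and y of bracket_a in the frame of seat_0 between -0.007 and 0.007 m and z of bracket_a in the frame of seat_0 between -0.005 and 0.004 m and angle between the z axis of bracket_a and the z axis of rack, either way round below 0.15 rad and angle between the x axis of bracket_a and the x axis of rack, either way round below 0.2 rad and value of joint catch_0 below 0.0025 m) or (x of bracket_a in the frame of seat_1 between -0.006 and 0.006 m and y of bracket_a in the frame of seat_1 between -0.007 and 0.007 m and z of bracket_a in the frame of seat_1 between -0.005 and 0.004 m and angle between the z axis of bracket_a and the z axis of rack, either way round below 0.15 rad and angle between the x axis of bracket_a and the x axis of rack, either way round below 0.2 rad and value of joint catch_1 below 0.0025 m) or (x of bracket_a in the frame of seat_2 between -0.006 and 0.006 m and y of bracket_a in the frame of seat_2 between -0.007 and 0.007 m and z of bracket_a in the frame of seat_2 between -0.005 and 0.004 m and angle between the z axis of bracket_a and the z axis of rack, either way round below 0.15 rad and angle between the x axis of bracket_a and the x axis of rack, either way round below 0.2 rad and value of joint catch_2 below 0.0025 m) or (x of bracket_a in the frame of seat_3 between -0.006 and 0.006 m and y of bracket_a in the frame of seat_3 between -0.007 and 0.007 m and z of bracket_a in the frame of seat_3 between -0.005 and 0.004 m and angle between the z axis of bracket_a and the z axis of rack, either way round below 0.15 rad and angle between the x axis of bracket_a and the x axis of rack, either way round below 0.2 rad and value of joint catch_3 below 0.0025 m)) and ((x of bracket_b in the frame of seat_0 between -0.006 and 0.006 m and y of bracket_b in the frame of seat_0 between -0.007 and 0.007 m and z of bracket_b in the frame of seat_0 between -0.005 and 0.004 m and angle between the z axis of bracket_b and the z axis of rack, either way round below 0.15 rad and angle between the x axis of bracket_b and the x axis of rack, either way round below 0.2 rad and value of joint catch_0 below 0.0025 m) or (x of bracket_b in the frame of seat_1 between -0.006 and 0.006 m and y of bracket_b in the frame of seat_1 between -0.007 and 0.007 m and z of bracket_b in the frame of seat_1 between -0.005 and 0.004 m and angle between the z axis of bracket_b and the z axis of rack, either way round below 0.15 rad and angle between the x axis of bracket_b and the x axis of rack, either way round below 0.2 rad and value of joint catch_1 below 0.0025 m) or (x of bracket_b in the frame of seat_2 between -0.006 and 0.006 m and y of bracket_b in the frame of seat_2 between -0.007 and 0.007 m and z of bracket_b in the frame of seat_2 between -0.005 and 0.004 m and angle between the z axis of bracket_b and the z axis of rack, either way round below 0.15 rad and angle between the x axis of bracket_b and the x axis of rack, either way round below 0.2 rad and value of joint catch_2 below 0.0025 m) or (x of bracket_b in the frame of seat_3 between -0.006 and 0.006 m and y of bracket_b in the frame of seat_3 between -0.007 and 0.007 m and z of bracket_b in the frame of seat_3 between -0.005 and 0.004 m and angle between the z axis of bracket_b and the z axis of rack, either way round below 0.15 rad and angle between the x axis of bracket_b and the x axis of rack, either way round below 0.2 rad and value of joint catch_3 below 0.0025 m)) and ((x of bracket_c in the frame of seat_0 between -0.006 and 0.006 m and y of bracket_c in the frame of seat_0 between -0.007 and 0.007 m and z of bracket_c in the frame of seat_0 between -0.005 and 0.004 m and angle between the z axis of bracket_c and the z axis of rack, either way round below 0.15 rad and angle between the x axis of bracket_c and the x axis of rack, either way round below 0.2 rad and value of joint catch_0 below 0.0025 m) or (x of bracket_c in the frame of seat_1 between -0.006 and 0.006 m and y of bracket_c in the frame of seat_1 between -0.007 and 0.007 m and z of bracket_c in the frame of seat_1 between -0.005 and 0.004 m and angle between the z axis of bracket_c and the z axis of rack, either way round below 0.15 rad and angle between the x axis of bracket_c and the x axis of rack, either way round below 0.2 rad and value of joint catch_1 below 0.0025 m) or (x of bracket_c in the frame of seat_2 between -0.006 and 0.006 m and y of bracket_c in the frame of seat_2 between -0.007 and 0.007 m and z of bracket_c in the frame of seat_2 between -0.005 and 0.004 m and angle between the z axis of bracket_c and the z axis of rack, either way round below 0.15 rad and angle between the x axis of bracket_c and the x axis of rack, either way round below 0.2 rad and value of joint catch_2 below 0.0025 m) or (x of bracket_c in the frame of seat_3 between -0.006 and 0.006 m and y of bracket_c in the frame of seat_3 between -0.007 and 0.007 m and z of bracket_c in the frame of seat_3 between -0.005 and 0.004 m and angle between the z axis of bracket_c and the z axis of rack, either way round below 0.15 rad and angle between the x axis of bracket_c and the x axis of rack, either way round below 0.2 rad and value of joint catch_3 below 0.0025 m)) and ((x of bracket_d in the frame of seat_0 between -0.006 and 0.006 m and y of bracket_d in the frame of seat_0 between -0.007 and 0.007 m and z of bracket_d in the frame of seat_0 between -0.005 and 0.004 m and angle between the z axis of bracket_d and the z axis of rack, either way round below 0.15 rad and angle between the x axis of bracket_d and the x axis of rack, either way round below 0.2 rad and value of joint catch_0 below 0.0025 m) or (x of bracket_d in the frame of seat_1 between -0.006 and 0.006 m and y of bracket_d in the frame of seat_1 between -0.007 and 0.007 m and z of bracket_d in the frame of seat_1 between -0.005 and 0.004 m and angle between the z axis of bracket_d and the z axis of rack, either way round below 0.15 rad and angle between the x axis of bracket_d and the x axis of rack, either way round below 0.2 rad and value of joint catch_1 below 0.0025 m) or (x of bracket_d in the frame of seat_2 between -0.006 and 0.006 m and y of bracket_d in the frame of seat_2 between -0.007 and 0.007 m and z of bracket_d in the frame of seat_2 between -0.005 and 0.004 m and angle between the z axis of bracket_d and the z axis of rack, either way round below 0.15 rad and angle between the x axis of bracket_d and the x axis of rack, either way round below 0.2 rad and value of joint catch_2 below 0.0025 m) or (x of bracket_d in the frame of seat_3 between -0.006 and 0.006 m and y of bracket_d in the frame of seat_3 between -0.007 and 0.007 m and z of bracket_d in the frame of seat_3 between -0.005 and 0.004 m and angle between the z axis of bracket_d and the z axis of rack, either way round below 0.15 rad and angle between the x axis of bracket_d and the x axis of rack, either way round below 0.2 rad and value of joint catch_3 below 0.0025 m)) and contact force between the fingers and bracket_a below 0.1 N and contact force between the fingers and bracket_b below 0.1 N and contact force between the fingers and bracket_c below 0.1 N and contact force between the fingers and bracket_d below 0.1 N), for 0.3 s.
2. the tablet leans, released, against a bracket's nose with its bottom edge on the table (angle between tablet's own z axis and vertical between 0.12 and 0.6 rad and angle between tablet's own x axis and vertical above 1.65 rad and height (world z) of tablet below 0.012 m and y of tablet in the frame of rack between -0.045 and 0.045 m and x of tablet in the frame of rack between -0.26 and -0.14 m and angle between the y axis of tablet and the y axis of rack, either way round below 0.2 rad and (contact force between tablet and bracket_a above 0.1 N or contact force between tablet and bracket_b above 0.1 N or contact force between tablet and bracket_c above 0.1 N or contact force between tablet and bracket_d above 0.1 N) and linear speed of tablet below 0.02 m/s and contact force between the fingers and tablet below 0.1 N), for 0.3 s.
At the end, for the whole second after the job is handed in: Each bracket: within 6/7/4 mm (x/y/z) of a seat point, upright to 0.15 rad, in line to 0.2, catch out (< 2.5 mm). Tablet: on a bracket nose, foot on table (< 12 mm), 0.14-0.26 m before the uprights, within 45 mm of the middle, tilted back 0.12-0.6 rad, square to 0.2, screen out; released, at rest (all of step 2 and ((x of bracket_a in the frame of seat_0 between -0.006 and 0.006 m and y of bracket_a in the frame of seat_0 between -0.007 and 0.007 m and z of bracket_a in the frame of seat_0 between -0.005 and 0.004 m and angle between the z axis of bracket_a and the z axis of rack, either way round below 0.15 rad and angle between the x axis of bracket_a and the x axis of rack, either way round below 0.2 rad and value of joint catch_0 below 0.0025 m) or (x of bracket_a in the frame of seat_1 between -0.006 and 0.006 m and y of bracket_a in the frame of seat_1 between -0.007 and 0.007 m and z of bracket_a in the frame of seat_1 between -0.005 and 0.004 m and angle between the z axis of bracket_a and the z axis of rack, either way round below 0.15 rad and angle between the x axis of bracket_a and the x axis of rack, either way round below 0.2 rad and value of joint catch_1 below 0.0025 m) or (x of bracket_a in the frame of seat_2 between -0.006 and 0.006 m and y of bracket_a in the frame of seat_2 between -0.007 and 0.007 m and z of bracket_a in the frame of seat_2 between -0.005 and 0.004 m and angle between the z axis of bracket_a and the z axis of rack, either way round below 0.15 rad and angle between the x axis of bracket_a and the x axis of rack, either way round below 0.2 rad and value of joint catch_2 below 0.0025 m) or (x of bracket_a in the frame of seat_3 between -0.006 and 0.006 m and y of bracket_a in the frame of seat_3 between -0.007 and 0.007 m and z of bracket_a in the frame of seat_3 between -0.005 and 0.004 m and angle between the z axis of bracket_a and the z axis of rack, either way round below 0.15 rad and angle between the x axis of bracket_a and the x axis of rack, either way round below 0.2 rad and value of joint catch_3 below 0.0025 m)) and ((x of bracket_b in the frame of seat_0 between -0.006 and 0.006 m and y of bracket_b in the frame of seat_0 between -0.007 and 0.007 m and z of bracket_b in the frame of seat_0 between -0.005 and 0.004 m and angle between the z axis of bracket_b and the z axis of rack, either way round below 0.15 rad and angle between the x axis of bracket_b and the x axis of rack, either way round below 0.2 rad and value of joint catch_0 below 0.0025 m) or (x of bracket_b in the frame of seat_1 between -0.006 and 0.006 m and y of bracket_b in the frame of seat_1 between -0.007 and 0.007 m and z of bracket_b in the frame of seat_1 between -0.005 and 0.004 m and angle between the z axis of bracket_b and the z axis of rack, either way round below 0.15 rad and angle between the x axis of bracket_b and the x axis of rack, either way round below 0.2 rad and value of joint catch_1 below 0.0025 m) or (x of bracket_b in the frame of seat_2 between -0.006 and 0.006 m and y of bracket_b in the frame of seat_2 between -0.007 and 0.007 m and z of bracket_b in the frame of seat_2 between -0.005 and 0.004 m and angle between the z axis of bracket_b and the z axis of rack, either way round below 0.15 rad and angle between the x axis of bracket_b and the x axis of rack, either way round below 0.2 rad and value of joint catch_2 below 0.0025 m) or (x of bracket_b in the frame of seat_3 between -0.006 and 0.006 m and y of bracket_b in the frame of seat_3 between -0.007 and 0.007 m and z of bracket_b in the frame of seat_3 between -0.005 and 0.004 m and angle between the z axis of bracket_b and the z axis of rack, either way round below 0.15 rad and angle between the x axis of bracket_b and the x axis of rack, either way round below 0.2 rad and value of joint catch_3 below 0.0025 m)) and ((x of bracket_c in the frame of seat_0 between -0.006 and 0.006 m and y of bracket_c in the frame of seat_0 between -0.007 and 0.007 m and z of bracket_c in the frame of seat_0 between -0.005 and 0.004 m and angle between the z axis of bracket_c and the z axis of rack, either way round below 0.15 rad and angle between the x axis of bracket_c and the x axis of rack, either way round below 0.2 rad and value of joint catch_0 below 0.0025 m) or (x of bracket_c in the frame of seat_1 between -0.006 and 0.006 m and y of bracket_c in the frame of seat_1 between -0.007 and 0.007 m and z of bracket_c in the frame of seat_1 between -0.005 and 0.004 m and angle between the z axis of bracket_c and the z axis of rack, either way round below 0.15 rad and angle between the x axis of bracket_c and the x axis of rack, either way round below 0.2 rad and value of joint catch_1 below 0.0025 m) or (x of bracket_c in the frame of seat_2 between -0.006 and 0.006 m and y of bracket_c in the frame of seat_2 between -0.007 and 0.007 m and z of bracket_c in the frame of seat_2 between -0.005 and 0.004 m and angle between the z axis of bracket_c and the z axis of rack, either way round below 0.15 rad and angle between the x axis of bracket_c and the x axis of rack, either way round below 0.2 rad and value of joint catch_2 below 0.0025 m) or (x of bracket_c in the frame of seat_3 between -0.006 and 0.006 m and y of bracket_c in the frame of seat_3 between -0.007 and 0.007 m and z of bracket_c in the frame of seat_3 between -0.005 and 0.004 m and angle between the z axis of bracket_c and the z axis of rack, either way round below 0.15 rad and angle between the x axis of bracket_c and the x axis of rack, either way round below 0.2 rad and value of joint catch_3 below 0.0025 m)) and ((x of bracket_d in the frame of seat_0 between -0.006 and 0.006 m and y of bracket_d in the frame of seat_0 between -0.007 and 0.007 m and z of bracket_d in the frame of seat_0 between -0.005 and 0.004 m and angle between the z axis of bracket_d and the z axis of rack, either way round below 0.15 rad and angle between the x axis of bracket_d and the x axis of rack, either way round below 0.2 rad and value of joint catch_0 below 0.0025 m) or (x of bracket_d in the frame of seat_1 between -0.006 and 0.006 m and y of bracket_d in the frame of seat_1 between -0.007 and 0.007 m and z of bracket_d in the frame of seat_1 between -0.005 and 0.004 m and angle between the z axis of bracket_d and the z axis of rack, either way round below 0.15 rad and angle between the x axis of bracket_d and the x axis of rack, either way round below 0.2 rad and value of joint catch_1 below 0.0025 m) or (x of bracket_d in the frame of seat_2 between -0.006 and 0.006 m and y of bracket_d in the frame of seat_2 between -0.007 and 0.007 m and z of bracket_d in the frame of seat_2 between -0.005 and 0.004 m and angle between the z axis of bracket_d and the z axis of rack, either way round below 0.15 rad and angle between the x axis of bracket_d and the x axis of rack, either way round below 0.2 rad and value of joint catch_2 below 0.0025 m) or (x of bracket_d in the frame of seat_3 between -0.006 and 0.006 m and y of bracket_d in the frame of seat_3 between -0.007 and 0.007 m and z of bracket_d in the frame of seat_3 between -0.005 and 0.004 m and angle between the z axis of bracket_d and the z axis of rack, either way round below 0.15 rad and angle between the x axis of bracket_d and the x axis of rack, either way round below 0.2 rad and value of joint catch_3 below 0.0025 m)) and linear speed of each of bracket_a, bracket_b, bracket_c, bracket_d below 0.02 m/s); the robot touches nothing.
It fails at once if the tablet falls over (tilted more than 60 degrees) (angle between tablet's own z axis and vertical above 1.05 rad).
It fails at once if a bystander is shoved more than 60 mm (distance of any of spray, socket_big, socket_black, ratchet, driver, extension from where it was at the start of the episode above 0.06 m).
It fails at once if the spray can is knocked over (angle between spray's own z axis and vertical above 0.8 rad).
Of bracket_a, bracket_b, bracket_c, bracket_d only 3 to 4 are there at a start; the rules pass over those that are not, and their reading is None.
At some moment in a run one of bracket_a, bracket_b, bracket_c, bracket_d may be knocked a few centimetres aside while the robot is not near it.
It also fails if it takes over 210 s, if anything falls off the work surface, if the arm or the gripper's body presses on something with over 40 N, if the wrist force passes 120 N, or if a joint passes its speed limit or range.

## Working session

There is one attempt and no reset: what is moved stays moved. The work goes in short steps, Python scripts to look and compute and a tool call to move; the robot and the scene stay as the last step left them, time stands still between calls to the robot, and variables do not carry over. Pictures are saved under pics/ and viewed, at most 14 in all, crops included, and the job is handed in when it is done.

Besides the shell and the picture viewer there is one more tool, called as a command line: name --argument value ..., lists and objects as JSON in quotes. servo_tool: Moves the arm, as the interface text tells. Its arguments: {"type":"object","properties":{"deltas":{"type":"array"}},"required":["deltas"]}

```bash
mkdir -p pics && ls && python3 - <<'E'
from plant import manip, grab_frame
import numpy as np, cv2
for n in ("scene","top"):
    f=grab_frame(n); np.savez(f"pics/{n}0.npz",**f)
    cv2.imwrite(f"pics/{n}0.png",cv2.resize(f["pixels"][:,:,::-1],(800,600),interpolation=cv2.INTER_CUBIC))
    R=cv2.Rodrigues(np.array(f["rvec"]))[0]; print(n,f["fx"],f["cx"],f["cy"],"cam",(-R.T@np.array(f["tvec"]).ravel()).round(3),R[2].round(3))
print(manip.state(), manip.finger_overhang)
E
```

```text
pics
scene 374.1260928106276 257.14233495590616 196.44050357969425 cam [ 0.913 -0.643  0.883] [-0.401  0.586 -0.704]
top 361.9859544705369 257.12986028903174 195.65499109384103 cam [ 0.178 -0.01   1.372] [ 0.2   -0.002 -0.98 ]
{'time': 0.1, 'joint_pos': array([-1.34199981e+00,  5.33181007e-02,  1.61418440e+00, -2.22514376e-05,
        1.47598992e+00, -1.18988926e-01]), 'joint_vel': array([-0.00152839, -0.00148664, -0.00279326,  0.00235667,  0.00269854,
       -0.00084859]), 'joint_efforts': array([ 7.76760899e-04, -3.94906962e+01, -3.71361065e+01, -6.16777584e-05,
        3.98484059e-03, -1.47659028e-05]), 'tool_pos': array([ 0.21288679, -0.58704405,  0.24415248]), 'tool_rot': array([-9.47843423e-04,  9.84918093e-01,  1.73018631e-01, -6.31840162e-05]), 'contact_force': array([ 0.42762387, -0.63715127, -0.02654372]), 'ft_torque': array([-0.01960726, -0.06013032, -0.03412195]), 'grasp_force': 0.0, 'gripper_width': 0.999273530094825} 0.014
```

View pics/scene0.png

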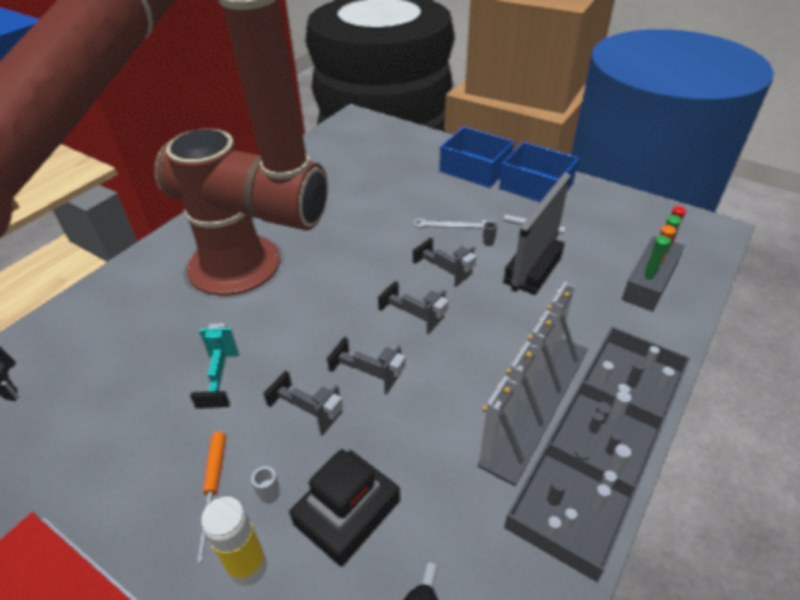

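View pics/top0.png

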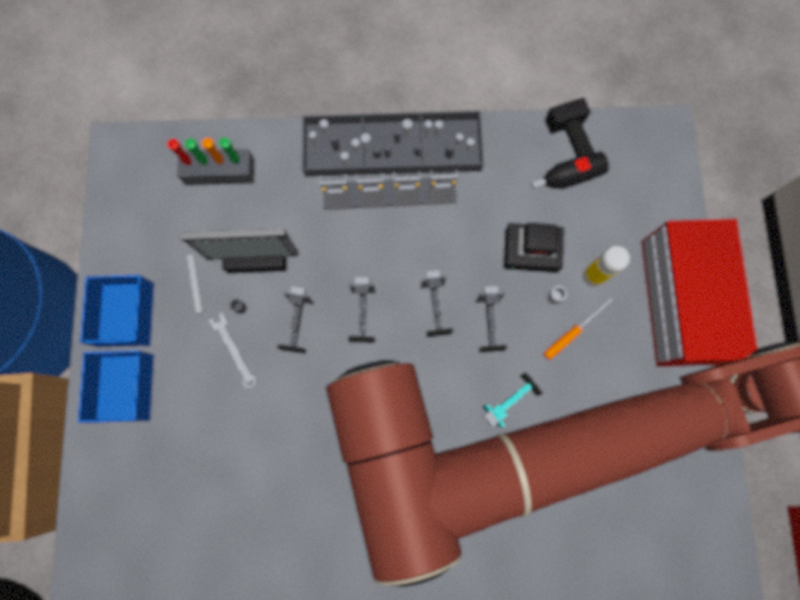

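The scene view (800x600) shows four grey brackets at about (310,397), (370,362), (418,302) and (447,258). The turquoise decoy is at (215,365), the rack at (530,380), the tablet in its dock at (540,240), and the charger at (345,500). In the top view the brackets are at (295,318), (362,308), (436,302) and (490,318), with their hooks towards the rack at (390,190). The decoy is at (512,400) and the tablet at (240,245), on the left.

The things that could be mistaken for a bracket are those four grey ones and the turquoise look-alike, which I leave alone.

```bash
cat > h.py <<'E'
import numpy as np, cv2
def cloud(f):
    R=cv2.Rodrigues(np.array(f["rvec"]))[0]; t=np.array(f["tvec"]).ravel()
    z=f["z_map"]; v,u=np.indices(z.shape)
    P=np.stack([(u-f["cx"])/f["fx"]*z,(v-f["cy"])/f["fy"]*z,z],-1)
    W=(P-t)@R; W[z==0]=np.nan
    return W
def grab(n):
    from plant import grab_frame
    return grab_frame(n)
E
python3 - <<'E'
from h import *
F={n:dict(np.load(f"pics/{n}0.npz")) for n in ("top","scene")}
C={n:cloud(F[n]) for n in F}
# table height check
for n in C:
    W=C[n]; m=(abs(W[...,0]-.45)<.1)&(abs(W[...,1]+.0)<.4)&(abs(W[...,2])<.02); print(n,"table z",np.median(W[m][:,2]), m.sum())
W=C["top"]; hsv=cv2.cvtColor(F["top"]["pixels"],cv2.COLOR_RGB2HSV)
m=(W[...,2]>.012)&(W[...,2]<.11)&(hsv[...,1]<70)&(W[...,0]>.3)&(W[...,0]<.75)&(abs(W[...,1])<.35)
n,l,s,c=cv2.connectedComponentsWithStats(m.astype(np.uint8))
for i in range(1,n):
    if s[i,4]<60: continue
    p=W[l==i]; h=p[(p[:,2]>.065)]; nb=p[(p[:,2]>.03)&(p[:,2]<.045)]
    print(i,s[i],c[i].round(),p.min(0).round(3),p.max(0).round(3))
    if len(h)<4: continue
    # nose: low-x points
    no=p[(p[:,0]<p[:,0].min()+.022)&(p[:,2]>.033)]
    print("  ledge/hook",len(h),h.mean(0).round(4),h.min(0).round(3),h.max(0).round(3)," nose",len(no),no.mean(0).round(4),cv2.minAreaRect(no[:,:2].astype(np.float32)))
    a=h.mean(0)-no.mean(0); print("  yaw",np.degrees(np.arctan2(a[1],a[0])),"len",np.hypot(*a[:2]))
for k in C:
    W=C[k]; r=W[(W[...,2]>.155)&(W[...,2]<.175)&(W[...,0]>.7)&(W[...,0]<1)&(abs(W[...,1])<.25)]
    print(k,"rack top",len(r),r.mean(0),r.min(0),r.max(0), cv2.minAreaRect(r[:,:2].astype(np.float32)))
    t=W[(W[...,2]>.183)&(W[...,2]<.198)&(W[...,0]>.5)&(W[...,0]<.9)&(W[...,1]>.2)&(W[...,1]<.6)]
    print(k,"tablet top",len(t),t.mean(0),t.min(0),t.max(0), cv2.minAreaRect(t[:,:2].astype(np.float32)))
E
```

```text
top table z 0.0009189407411047581 9088
scene table z -0.00029138371110715774 9754
4 [273 117  19  13 169] [282. 124.] [ 0.719 -0.157  0.012] [ 0.746 -0.085  0.109]
  ledge/hook 83 [ 0.7226 -0.1168  0.0875] [ 0.72  -0.148  0.065] [ 0.734 -0.088  0.109]  nose 131 [ 0.7225 -0.1173  0.073 ] ((0.7230579853057861, -0.11783227324485779), (0.06101512163877487, 0.012604479677975178), 81.87713623046875)
  yaw 74.19717093353799 len 0.0005530786404907878
7 [207 120  66  14 562] [238. 127.] [ 0.713 -0.081  0.012] [0.749 0.178 0.11 ]
  ledge/hook 231 [0.7185 0.0506 0.0883] [ 0.713 -0.063  0.065] [0.734 0.166 0.11 ]  nose 389 [0.7186 0.052  0.0726] ((0.725341796875, 0.05139916390180588), (0.020759060978889465, 0.22965024411678314), 1.1580913066864014)
  yaw -91.1625790751232 len 0.0013326506769488487
8 [323 142  24  32 501] [332. 159.] [ 0.535 -0.35   0.012] [ 0.653 -0.269  0.11 ]
  ledge/hook 116 [ 0.5825 -0.3103  0.0808] [ 0.555 -0.349  0.065] [ 0.626 -0.296  0.11 ]  nose 124 [ 0.547  -0.3132  0.0496] ((0.5467097163200378, -0.3096853196620941), (0.08033047616481781, 0.020531000569462776), 89.3716
[... 2055 characters left out ...]
op tablet top 329 [0.5933896  0.35224146 0.18986641] [0.583875   0.23981438 0.1830998 ] [0.60378097 0.46775866 0.1952778 ] ((0.5941979885101318, 0.3537931740283966), (0.018761340528726578, 0.22788915038108826), 0.5458953976631165)
scene rack top 345 [ 0.72666146 -0.00500479  0.16180324] [ 0.71665013 -0.14785137  0.15500631] [0.74250041 0.1685644  0.16791487] ((0.729953408241272, 0.010402292013168335), (0.020846623927354813, 0.31633129715919495), 1.224002718925476)
scene tablet top 233 [0.59812184 0.34423184 0.18876466] [0.58847452 0.23733496 0.18332158] [0.60579098 0.47062201 0.19280766] ((0.5972484946250916, 0.3539557456970215), (0.01635894738137722, 0.2332313060760498), 0.5408236980438232)
```

```bash
python3 - <<'E'
from h import *
f=dict(np.load("pics/top0.npz")); p=f["pixels"][:,:,::-1]
a=cv2.resize(p[95:235,170:345],(800,640),interpolation=cv2.INTER_CUBIC)[:600]
cv2.imwrite("pics/crop1.png",a)
E
```

```text
(no output)
```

View pics/crop1.png

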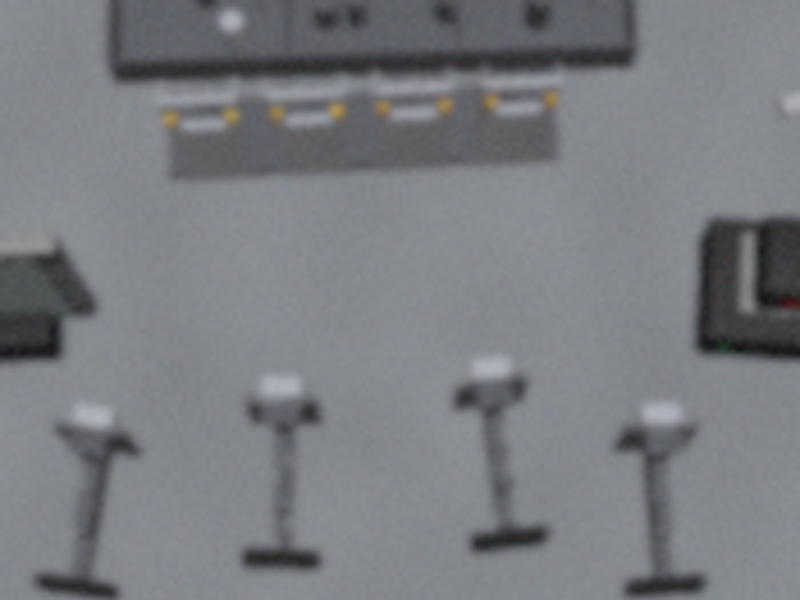

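The crop confirms four grey brackets, with their bright hooks facing the rack at crop (90,415), (280,385), (490,365) and (660,412). The brass bolts are in the row at y≈100–118. Sizes match the description: nose to ledge is 0.120 m and the nose top is at 40 mm. Next I fit the rack in both views.

```bash
cat >> h.py <<'E'
def brackets(f,x0=.3,x1=.6):
    W=cloud(f); hsv=cv2.cvtColor(f["pixels"],cv2.COLOR_RGB2HSV)
    m=(W[...,2]>.012)&(W[...,2]<.11)&(hsv[...,1]<70)&(W[...,0]>x0)&(W[...,0]<x1)&(abs(W[...,1])<.34)
    n,l,s,c=cv2.connectedComponentsWithStats(m.astype(np.uint8)); out=[]
    for i in range(1,n):
        p=W[l==i]
        h=p[(p[:,2]>.065)&(p[:,2]<.092)]
        if s[i,4]<150 or len(h)<30 or np.ptp(p[:,0])<.12: continue
        no=p[(p[:,2]>.034)&(p[:,2]<.046)]; no=no[np.hypot(*(no-h.mean(0))[:,:2].T)>.105]
        if len(no)<8: continue
        a=h.mean(0)-no.mean(0); y=np.arctan2(a[1],a[0]); d=np.array([np.cos(y),np.sin(y)])
        o=no.mean(0)[:2]+.124*d; g=o-.056*d
        out.append((o.round(4),np.degrees(y).round(1),"len",np.hypot(*a[:2]).round(3),"grip",g.round(4)))
    return out
E
python3 - <<'E'
from h import *
for k in ("top","scene"):
    f=dict(np.load(f"pics/{k}0.npz")); W=cloud(f)
    for b in brackets(f): print(k,*b)
    p=W[(W[...,2]>.03)&(W[...,2]<.11)&(W[...,0]>.69)&(W[...,0]<.76)&(abs(W[...,1]-.01)<.15)]
    for _ in range(6):
        A=np.c_[p[:,1],np.ones(len(p))]; q=np.linalg.lstsq(A,p[:,0],rcond=None)[0]; r=p[:,0]-A@q
        if len(r)==0: break
        p=p[abs(r)<max(.004,1.5*r.std())]
    print(k,"face x = %.4f + %.4f y"%(q[1],q[0]),len(p),r.std())
    # brass bolts
    hsv=cv2.cvtColor(f["pixels"],cv2.COLOR_RGB2HSV)
    m=(hsv[...,0]>12)&(hsv[...,0]<32)&(hsv[...,1]>90)&(W[...,0]>.68)&(W[...,0]<.8)&(abs(W[...,1])<.25)
    n,l,s,c=cv2.connectedComponentsWithStats(m.astype(np.uint8))
    R=cv2.Rodrigues(f["rvec"])[0]; C=-R.T@f["tvec"].ravel(); B=[]
    for i in range(1,n):
        if s[i,4]<3: continue
        w=hsv[...,1]*(l==i); v,u=np.nonzero(w); ww=w[v,u].astype(float)
        u=(u*ww).sum()/ww.sum(); v=(v*ww).sum()/ww.sum()
        d=R.T@np.array([(u-f["cx"])/f["fx"],(v-f["cy"])/f["fy"],1]); B.append((C+d*(.143-C[2])/d[2])[:2])
    B=np.array(sorted(B,key=lambda b:b[1])); print(k,"bolts",B.round(4).tolist(),"mean",B.mean(0).round(4))
E
```

```text
top [ 0.5102 -0.09  ] 4.4 len 0.12 grip [ 0.4543 -0.0943]
top [0.5    0.0802] -2.6 len 0.12 grip [0.444  0.0828]
top [0.4801 0.2324] -9.8 len 0.12 grip [0.4249 0.2419]
top [ 0.4681 -0.2246] 0.9 len 0.12 grip [ 0.4121 -0.2255]
top face x = 0.7196 + -0.0232 y 488 0.0011077438988972355
top bolts [[0.7194, -0.1398], [0.7185, -0.0919], [0.7172, -0.0566], [0.7159, -0.0077], [0.7152, 0.0276], [0.7145, 0.0759], [0.7144, 0.112], [0.7124, 0.1609]] mean [0.7159 0.0101]
scene [0.4836 0.232 ] -10.1 len 0.121 grip [0.4285 0.2418]
scene [0.5037 0.0791] -3.1 len 0.12 grip [0.4478 0.0822]
scene [ 0.5134 -0.0903] 4.9 len 0.12 grip [ 0.4576 -0.0951]
scene [ 0.4709 -0.2249] 1.3 len 0.121 grip [ 0.4149 -0.2262]
scene face x = 0.7375 + -0.0190 y 260 0.0020683965512626494
scene bolts [[0.7187, -0.1423], [0.7311, -0.094], [0.7168, -0.0566], [0.7288, -0.0081], [0.7148, 0.0275], [0.7269, 0.0759], [0.7137, 0.1131], [0.7254, 0.1609]] mean [0.722  0.0095]
```

servo_tool --deltas '[[[50, 0.025, 0.045, 0, -2.4], [50, 0.025, 0.045, 0, -2.4], [50, 0.025, 0.045, 0, -2.4], [50, 0.025, 0.045, 0, -2.4], [50, 0.025, 0.045, 0, -2.4], [50, 0.025, 0.045, 0, -2.4], [50, 0.025, 0.045, 0, -2.4], [50, 0.025, 0.0465, 0, -2.1]]]'

```text
time: 0.9
tool_pos: [0.407, -0.2355, 0.2449]
tool_rot: [-0.0, 1.0, 0.008, 0.0]
contact_force: [1.2, 0.3, -0.4]
gripper_width: 0.504
grasp_force: 0.0
```

servo_tool --deltas '[[[50, 0, 0, -0.03, 0], [50, 0, 0, -0.03, 0], [50, 0, 0, -0.03, 0], [50, 0, 0, -0.03, 0], [50, 0, 0, -0.02, 0], [50, 0, 0, 0, 0], [50, 0, 0, 0, 0], [50, 0, 0, 0, 0]]]'

```text
time: 1.7
tool_pos: [0.4075, -0.2383, 0.1069]
tool_rot: [0.001, 1.0, 0.009, 0.001]
contact_force: [-1.1, -0.7, 0.6]
gripper_width: 0.498
grasp_force: 0.0
```

servo_tool --deltas '[[[50, 0.0055, 0.0125, 0, 0], [50, 0, 0, 0, 0], [50, 0, 0, 0, 0], [50, 0, 0, -0.02, 0], [50, 0, 0, -0.02, 0], [50, 0, 0, 0, 0], [50, 0, 0, 0, 0], [50, 0, 0, 0, 0]]]'

```text
time: 2.5
tool_pos: [0.4129, -0.2256, 0.0666]
tool_rot: [0.001, 1.0, 0.009, 0.001]
contact_force: [0.2, -0.1, 0.2]
gripper_width: 0.497
grasp_force: 0.0
```

servo_tool --deltas '[[[50, 0, 0, -0.02, 0], [50, 0, 0, -0.0185, 0], [50, 0, 0, 0, 0], [0, 0, 0, 0, 0], [0, 0, 0, 0, 0], [0, 0, 0, 0, 0], [0, 0, 0, 0, 0], [0, 0, 0, 0, 0]]]'

```text
time: 3.3
tool_pos: [0.4133, -0.226, 0.0285]
tool_rot: [0.001, 1.0, 0.009, 0.001]
contact_force: [-1.2, 0.6, 6.4]
gripper_width: 0.151
grasp_force: 60.0
```

servo_tool --deltas '[[[0, 0, 0, 0, 0], [0, 0, 0, 0, 0], [0, 0, 0, 0.02, 0], [0, 0, 0, 0.03, 0], [0, 0, 0, 0.03, 0], [0, 0, 0, 0.02, 0], [0, 0, 0, 0, 0], [0, 0, 0, 0, 0]]]'

```text
time: 4.1
tool_pos: [0.4117, -0.2247, 0.1259]
tool_rot: [-0.0, 1.0, 0.009, -0.0]
contact_force: [-1.1, 0.3, -3.2]
gripper_width: 0.155
grasp_force: 59.1
```

servo_tool --deltas '[[[0, 0.032, 0.0155, 0, 0.05], [0, 0.032, 0.0155, 0, 0.05], [0, 0.032, 0.0155, 0, 0.05], [0, 0.032, 0.0155, 0, 0.05], [0, 0.032, 0.0155, 0, 0.05], [0, 0.032, 0.0155, 0, 0.05], [0, 0.025, 0.012, 0, 0], [0, 0, 0, 0, 0]]]'

```text
time: 4.9
tool_pos: [0.63, -0.1181, 0.1236]
tool_rot: [-0.001, 1.0, 0.013, -0.002]
contact_force: [-0.5, -0.4, -2.5]
gripper_width: 0.152
grasp_force: 59.0
```

servo_tool --deltas '[[[0, 0, 0, -0.01, 0], [0, 0, 0, -0.012, 0], [0, 0, 0, 0, 0], [0, 0, 0, 0, 0], [0, 0, 0, 0, 0], [0, 0, 0, 0, 0], [0, 0, 0, 0, 0], [0, 0, 0, 0, 0]]]'

```text
time: 5.7
tool_pos: [0.6294, -0.1202, 0.1053]
tool_rot: [0.0, 1.0, 0.012, 0.0]
contact_force: [0.4, 0.2, -2.9]
gripper_width: 0.153
grasp_force: 59.0
```

servo_tool --deltas '[[[0, 0, 0.0013, -0.0035, 0], [0, 0, 0, 0, 0], [0, 0, 0, 0, 0], [0, 0, 0, 0, 0], [0, 0, 0, 0, 0], [0, 0, 0, 0, 0], [0, 0, 0, 0, 0], [0, 0, 0, 0, 0]]]'

```text
time: 6.5
tool_pos: [0.6292, -0.1188, 0.1013]
tool_rot: [0.0, 1.0, 0.012, 0.0]
contact_force: [0.3, -0.4, -2.3]
gripper_width: 0.15
grasp_force: 59.0
```

```bash
python3 - <<'E'
from h import *
f=grab("scene"); np.savez("pics/scene1.npz",**f)
cv2.imwrite("pics/s1.png",cv2.resize(f["pixels"][170:320,270:400,::-1],(520,600),interpolation=cv2.INTER_CUBIC))
E
```

```text
(no output)
```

View pics/s1.png

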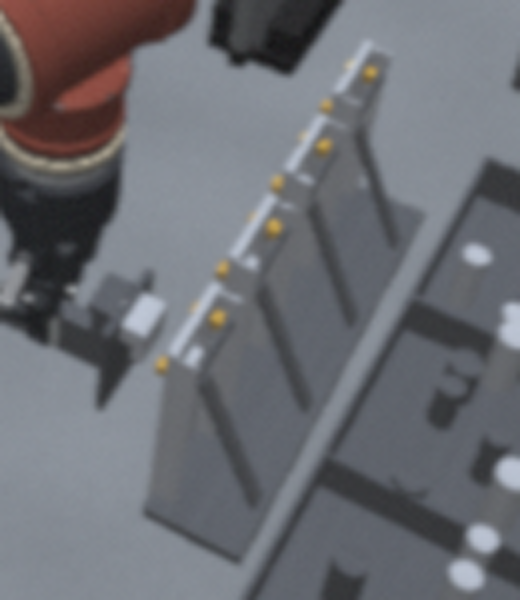

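The crop shows the bracket held level, with its hook at (145,315) in front of the rightmost upright, whose bolts are at (162,364) and (217,318). I push it in.

servo_tool --deltas '[[[0, 0.01, 0, 0, 0], [0, 0.01, 0, 0, 0], [0, 0.008, 0, 0, 0], [0, 0.004, 0, 0, 0], [0, 0.003, 0, 0, 0], [0, 0, 0, 0, 0], [0, 0, 0, 0, 0], [0, 0, 0, 0, 0]]]'

```text
time: 7.35
tool_pos: [0.6637, -0.1187, 0.101]
tool_rot: [-0.0, 1.0, 0.012, -0.0]
contact_force: [-2.7, -0.2, -2.0]
gripper_width: 0.153
grasp_force: 59.2
```

servo_tool --deltas '[[[0, 0.002, 0, 0, 0], [0, 0.001, 0, 0, 0], [0, 0.001, 0, 0, 0], [0, 0.001, 0, 0, 0], [0, 0.001, 0, 0, 0], [0, 0, 0, 0, 0], [0, 0, 0, 0, 0], [0, 0, 0, 0, 0]]]'

```text
time: 8.15
tool_pos: [0.6669, -0.1186, 0.1009]
tool_rot: [-0.001, 1.0, 0.012, -0.005]
contact_force: [-17.1, 1.6, 3.6]
gripper_width: 0.155
grasp_force: 60.3
```

servo_tool --deltas '[[[0, -0.001, 0, 0, 0], [0, 0, 0, -0.002, 0], [0, 0, 0, -0.002, 0], [0, 0, 0, -0.002, 0], [0, 0, 0, -0.002, 0], [0, 0, 0, -0.002, 0], [0, 0, 0, 0, 0], [0, 0, 0, 0, 0]]]'

```text
time: 8.95
tool_pos: [0.6669, -0.119, 0.0913]
tool_rot: [0.0, 1.0, 0.012, -0.003]
contact_force: [-12.7, -0.4, 2.8]
gripper_width: 0.155
grasp_force: 60.1
```

servo_tool --deltas '[[[0, 0, 0, -0.002, 0], [0, 0, 0, -0.002, 0], [0, 0, 0, -0.002, 0], [0, 0, 0, 0, 0], [35, 0, 0, 0, 0], [35, 0, 0, 0, 0], [35, 0, 0, 0, 0], [35, 0, 0, 0, 0]]]'

```text
time: 9.75
tool_pos: [0.67, -0.1189, 0.0861]
tool_rot: [0.0, 1.0, 0.012, 0.001]
contact_force: [1.2, -0.2, -0.2]
gripper_width: 0.349
grasp_force: 0.0
```

servo_tool --deltas '[[[35, 0, 0, 0.03, 0], [35, 0, 0, 0.04, 0], [0, 0, 0, 0.02, 0], [0, 0.012, 0.0003, 0, 0], [0, 0.012, 0.0003, 0, 0], [0, 0.012, 0.0003, 0, 0], [0, 0, 0, 0, 0], [0, 0, 0, 0, 0]]]'

```text
time: 10.55
tool_pos: [0.7051, -0.1178, 0.1752]
tool_rot: [0.0, 1.0, 0.012, -0.0]
contact_force: [0.3, 0.1, 0.4]
gripper_width: 0.001
grasp_force: 0.0
```

servo_tool --deltas '[[[0, 0, 0, 0, 0], [0, 0, 0, -0.01, 0], [0, 0, 0, -0.006, 0], [0, 0, 0, -0.004, 0], [0, 0, 0, -0.002, 0], [0, 0, 0, -0.002, 0], [0, 0, 0, -0.002, 0], [0, 0, 0, 0, 0]]]'

```text
time: 11.35
tool_pos: [0.7051, -0.1178, 0.1491]
tool_rot: [-0.0, 1.0, 0.012, -0.0]
contact_force: [-0.1, 0.9, 0.4]
gripper_width: -0.0
grasp_force: 0.0
```

servo_tool --deltas '[[[0, 0, 0, -0.001, 0], [0, 0, 0, -0.001, 0], [0, 0, 0, -0.001, 0], [0, 0, 0, -0.001, 0], [0, 0, 0, 0, 0], [0, 0, 0, 0, 0], [0, 0, 0, 0, 0], [0, 0, 0, 0, 0]]]'

```text
time: 12.15
tool_pos: [0.7055, -0.118, 0.1484]
tool_rot: [0.0, 1.0, 0.012, 0.001]
contact_force: [-5.5, 1.1, 9.1]
gripper_width: 0.001
grasp_force: 4.8
```

servo_tool --deltas '[[[0, 0, 0, -0.003, 0], [0, 0, 0, -0.002, 0], [0, 0, 0, 0, 0], [0, 0, 0, 0, 0], [0, 0, 0, 0, 0], [0, 0, 0, 0, 0], [0, 0, 0, 0, 0], [0, 0, 0, 0, 0]]]'

```text
time: 12.95
tool_pos: [0.7056, -0.118, 0.1481]
tool_rot: [0.0, 1.0, 0.012, 0.001]
contact_force: [-15.2, 2.7, 24.6]
gripper_width: -0.002
grasp_force: 12.6
```

servo_tool --deltas '[[[0, 0, 0, 0.04, 0], [0, 0, 0, 0.04, 0], [50, -0.03, 0, 0.02, 0], [50, -0.05, 0, 0, 0], [50, -0.05, 0, 0, 0], [50, -0.05, 0, 0, 0], [50, -0.05, 0, 0, 0], [50, 0, 0, 0, 0]]]'

```text
time: 13.75
tool_pos: [0.4697, -0.1168, 0.2382]
tool_rot: [-0.0, 1.0, 0.011, -0.002]
contact_force: [1.3, 0.1, -0.2]
gripper_width: 0.501
grasp_force: 0.0
```

```bash
python3 - <<'E'
from h import *
f=grab("scene"); np.savez("pics/scene2.npz",**f)
cv2.imwrite("pics/s2.png",cv2.resize(f["pixels"][190:310,250:370,::-1],(600,600),interpolation=cv2.INTER_CUBIC))
f=grab("top")
for b in brackets(f): print(*b)
E
```

```text
[0.5003 0.0803] -2.6 len 0.119 grip [0.4444 0.0829]
[0.4802 0.2321] -10.2 len 0.119 grip [0.4251 0.2421]
```

View pics/s2.png

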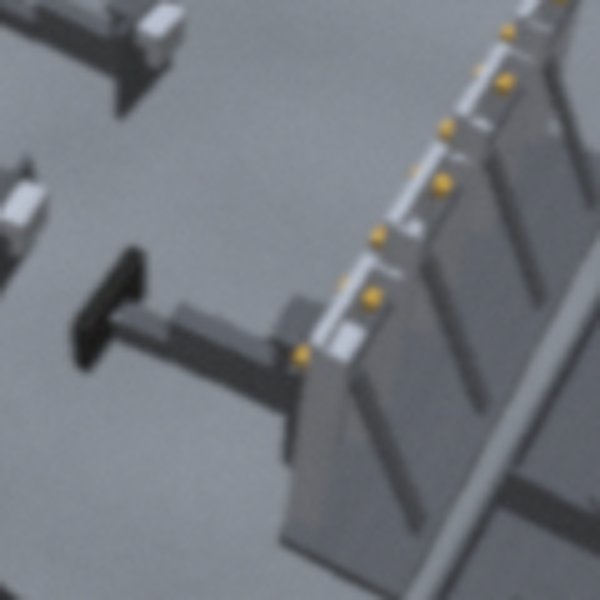

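The crop shows bracket 1 home on the rightmost upright: bolts out at (302,355) and (372,297), hook seated low in the slot, slight droop.

```bash
python3 - <<'E'
from h import *
for b in brackets(dict(np.load("pics/scene2.npz"))): print(*b)
E
```

```text
[0.4838 0.2319] -10.0 len 0.121 grip [0.4287 0.2416]
[0.5034 0.0791] -3.6 len 0.12 grip [0.4475 0.0826]
[ 0.5133 -0.0904] 5.4 len 0.12 grip [ 0.4576 -0.0956]
```

servo_tool --deltas '[[[50, -0.007, 0.011, 0, 1.7], [50, -0.007, 0.011, 0, 1.7], [50, 0, 0, -0.04, 0], [50, 0, 0, -0.04, 0], [50, 0, 0, -0.04, 0], [50, 0, 0, -0.04, 0], [50, 0, 0, 0, 0], [50, 0, 0, 0, 0]]]'

```text
time: 14.65
tool_pos: [0.4615, -0.0953, 0.0805]
tool_rot: [-0.0, 0.999, 0.042, -0.001]
contact_force: [-0.6, 0.3, 0.4]
gripper_width: 0.5
grasp_force: 0.0
```

servo_tool --deltas '[[[50, -0.006, 0.001, -0.012, 0], [50, 0, 0, -0.02, 0], [50, 0, 0, -0.02, 0], [50, 0, 0, 0, 0], [0, 0, 0, 0, 0], [0, 0, 0, 0, 0], [0, 0, 0, 0, 0], [0, 0, 0, 0, 0]]]'

```text
time: 15.45
tool_pos: [0.4568, -0.0954, 0.0304]
tool_rot: [0.001, 0.999, 0.041, 0.002]
contact_force: [-0.2, 0.8, 6.4]
gripper_width: 0.153
grasp_force: 59.8
```

servo_tool --deltas '[[[0, 0, 0, 0, 0], [0, 0, 0, 0, 0], [0, 0, 0, 0.02, 0], [0, 0, 0, 0.03, 0], [0, 0, 0, 0.025, 0], [0, 0, 0, 0, 0], [0, 0, 0, 0, 0], [0, 0, 0, 0, 0]]]'

```text
time: 16.25
tool_pos: [0.4538, -0.0944, 0.1012]
tool_rot: [-0.001, 0.999, 0.041, -0.002]
contact_force: [-0.3, 0.1, -3.3]
gripper_width: 0.149
grasp_force: 58.9
```

servo_tool --deltas '[[[0, 0.01, 0.02, 0.001, -1.2], [0, 0.015, 0.02, 0.001, -1.2], [0, 0.025, 0.02, 0, -0.9], [0, 0.035, 0, 0, 0], [0, 0.035, 0, 0, 0], [0, 0.035, 0, 0, 0], [0, 0.02, 0, 0, 0], [0, 0, 0, 0, 0]]]'

```text
time: 17.05
tool_pos: [0.6312, -0.0348, 0.1029]
tool_rot: [-0.0, 1.0, 0.013, -0.001]
contact_force: [-0.2, 0.4, -2.4]
gripper_width: 0.148
grasp_force: 59.1
```

servo_tool --deltas '[[[0, 0, 0, 0, 0], [0, 0, 0, 0, 0], [0, 0, 0, 0, 0], [0, 0, 0, 0, 0], [0, 0, 0, 0, 0], [0, 0, 0, 0, 0], [0, 0, 0, 0, 0], [0, 0, 0, 0, 0]]]'

```text
time: 17.85
tool_pos: [0.6302, -0.0349, 0.1054]
tool_rot: [-0.0, 1.0, 0.012, 0.0]
contact_force: [-0.0, -0.7, -3.4]
gripper_width: 0.15
grasp_force: 59.1
```

servo_tool --deltas '[[[0, 0, 0.001, -0.002, 0], [0, 0.01, 0, 0, 0], [0, 0.01, 0, 0, 0], [0, 0.008, 0, 0, 0], [0, 0.003, 0, 0, 0], [0, 0, 0, 0, 0], [0, 0, 0, 0, 0], [0, 0, 0, 0, 0]]]'

```text
time: 18.65
tool_pos: [0.6608, -0.0339, 0.1032]
tool_rot: [-0.0, 1.0, 0.012, -0.0]
contact_force: [-3.1, -0.0, -1.7]
gripper_width: 0.157
grasp_force: 59.3
```

servo_tool --deltas '[[[0, 0.002, 0, 0, 0], [0, 0.002, 0, 0, 0], [0, 0.001, 0, 0, 0], [0, 0.001, 0, 0, 0], [0, 0.001, 0, 0, 0], [0, 0, 0, 0, 0], [0, 0, 0, 0, 0], [0, 0, 0, 0, 0]]]'

```text
time: 19.45
tool_pos: [0.6656, -0.0336, 0.103]
tool_rot: [-0.0, 1.0, 0.012, -0.004]
contact_force: [-13.6, 0.7, 3.4]
gripper_width: 0.149
grasp_force: 60.2
```

servo_tool --deltas '[[[0, 0, 0, -0.002, 0], [0, 0, 0, -0.002, 0], [0, 0, 0, -0.002, 0], [0, 0, 0, -0.002, 0], [0, 0, 0, -0.002, 0], [0, 0, 0, 0, 0], [0, 0, 0, 0, 0], [0, 0, 0, 0, 0]]]'

```text
time: 20.25
tool_pos: [0.6656, -0.0339, 0.0928]
tool_rot: [-0.0, 1.0, 0.012, -0.004]
contact_force: [-13.8, 0.0, 3.5]
gripper_width: 0.152
grasp_force: 60.1
```

servo_tool --deltas '[[[0, 0, 0, -0.002, 0], [0, 0, 0, -0.002, 0], [0, 0, 0, -0.002, 0], [0, 0, 0, 0, 0], [35, 0, 0, 0, 0], [35, 0, 0, 0, 0], [35, 0, 0, 0, 0], [35, 0, 0, 0, 0]]]'

```text
time: 21.05
tool_pos: [0.669, -0.034, 0.0881]
tool_rot: [0.0, 1.0, 0.012, 0.001]
contact_force: [0.6, 0.0, -0.8]
gripper_width: 0.349
grasp_force: 0.0
```

Now press on the ledge.

servo_tool --deltas '[[[35, 0, 0, 0.03, 0], [35, 0, 0, 0.04, 0], [0, 0, 0, 0.02, 0], [0, 0.012, 0.0003, 0, 0], [0, 0.012, 0.0003, 0, 0], [0, 0.012, 0.0003, 0, 0], [0, 0, 0, 0, 0], [0, 0, 0, 0, 0]]]'

```text
time: 21.85
tool_pos: [0.7041, -0.0329, 0.1772]
tool_rot: [-0.0, 1.0, 0.013, -0.0]
contact_force: [0.3, 0.4, 0.2]
gripper_width: -0.004
grasp_force: 0.0
```

servo_tool --deltas '[[[0, 0, 0, 0, 0], [0, 0, 0, -0.012, 0], [0, 0, 0, -0.008, 0], [0, 0, 0, -0.004, 0], [0, 0, 0, -0.002, 0], [0, 0, 0, -0.002, 0], [0, 0, 0, -0.002, 0], [0, 0, 0, 0, 0]]]'

```text
time: 22.65
tool_pos: [0.7044, -0.033, 0.1485]
tool_rot: [0.0, 1.0, 0.012, 0.0]
contact_force: [-2.8, 0.4, 3.8]
gripper_width: 0.001
grasp_force: 2.0
```

servo_tool --deltas '[[[0, 0, 0, -0.002, 0], [0, 0, 0, -0.002, 0], [0, 0, 0, -0.002, 0], [0, 0, 0, -0.001, 0], [0, 0, 0, -0.001, 0], [0, 0, 0, 0, 0], [0, 0, 0, 0, 0], [0, 0, 0, 0, 0]]]'

```text
time: 23.45
tool_pos: [0.7046, -0.033, 0.1481]
tool_rot: [0.0, 1.0, 0.013, 0.001]
contact_force: [-18.9, 1.6, 29.0]
gripper_width: -0.0
grasp_force: 14.7
```

servo_tool --deltas '[[[0, 0, 0, 0.04, 0], [0, 0, 0, 0.04, 0], [50, -0.03, 0, 0.02, 0], [50, -0.05, 0, 0, 0], [50, -0.05, 0, 0, 0], [50, -0.05, 0, 0, 0], [50, -0.05, 0, 0, 0], [50, 0, 0, 0, 0]]]'

```text
time: 24.25
tool_pos: [0.4687, -0.0322, 0.2373]
tool_rot: [-0.0, 1.0, 0.012, -0.001]
contact_force: [-0.0, 0.3, 0.6]
gripper_width: 0.498
grasp_force: 0.0
```

```bash
python3 - <<'E'
from h import *
for k in("scene","top"):
  f=grab(k); np.savez(f"pics/{k}3.npz",**f)
  for b in brackets(f): print(k,*b)
f=dict(np.load("pics/scene3.npz"))
cv2.imwrite("pics/s3.png",cv2.resize(f["pixels"][130:310,220:400,::-1],(600,600),interpolation=cv2.INTER_CUBIC))
E
```

```text
scene [0.4831 0.232 ] -10.2 len 0.121 grip [0.428  0.2419]
scene [0.5037 0.0789] -2.7 len 0.12 grip [0.4478 0.0815]
top [0.4803 0.2325] -9.7 len 0.12 grip [0.4251 0.242 ]
```

View pics/s3.png

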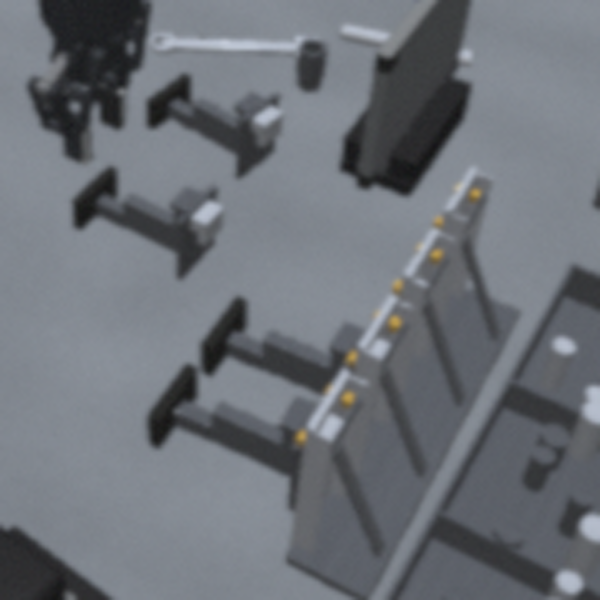

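The crop shows two brackets hung, with bolts out at (302,436)/(347,398) and (352,357)/(395,322). Two loose ones remain, unmoved. On to the third.

servo_tool --deltas '[[[50, -0.008, 0.04, 0, -1.5], [50, -0.008, 0.04, 0, -1.5], [50, -0.0065, 0.0345, -0.02, -1.3], [50, 0, 0, -0.05, 0], [50, 0, 0, -0.05, 0], [50, 0, 0, -0.04, 0], [50, 0, 0, 0, 0], [50, 0, 0, 0, 0]]]'

```text
time: 25.15
tool_pos: [0.4529, 0.0816, 0.0799]
tool_rot: [-0.0, 1.0, -0.025, -0.0]
contact_force: [0.7, -0.6, 0.7]
gripper_width: 0.497
grasp_force: 0.0
```

servo_tool --deltas '[[[50, -0.007, 0.001, -0.012, 0], [50, 0, 0, -0.02, 0], [50, 0, 0, -0.02, 0], [50, 0, 0, 0, 0], [0, 0, 0, 0, 0], [0, 0, 0, 0, 0], [0, 0, 0, 0, 0], [0, 0, 0, 0, 0]]]'

```text
time: 25.95
tool_pos: [0.4466, 0.0827, 0.0296]
tool_rot: [-0.0, 1.0, -0.025, 0.002]
contact_force: [-0.6, 0.7, 7.0]
gripper_width: 0.147
grasp_force: 59.6
```

servo_tool --deltas '[[[0, 0, 0, 0, 0], [0, 0, 0, 0, 0], [0, 0, 0, 0.02, 0], [0, 0, 0, 0.03, 0], [0, 0, 0, 0.025, 0], [0, 0, 0, 0, 0], [0, 0, 0, 0, 0], [0, 0, 0, 0, 0]]]'

```text
time: 26.75
tool_pos: [0.4432, 0.0825, 0.1002]
tool_rot: [0.0, 1.0, -0.025, -0.002]
contact_force: [-0.9, -0.0, -3.8]
gripper_width: 0.156
grasp_force: 58.9
```

servo_tool --deltas '[[[0, 0.017, -0.012, 0, 1.5], [0, 0.025, -0.012, 0, 1.5], [0, 0.025, -0.0075, 0, 1.3], [0, 0.035, 0, 0, 0], [0, 0.035, 0, 0, 0], [0, 0.035, 0, 0, 0], [0, 0.015, 0, 0, 0], [0, 0, 0, 0, 0]]]'

```text
time: 27.55
tool_pos: [0.6321, 0.0508, 0.0998]
tool_rot: [-0.0, 1.0, 0.012, -0.001]
contact_force: [-0.6, 0.2, -3.2]
gripper_width: 0.151
grasp_force: 58.8
```

servo_tool --deltas '[[[0, 0, 0, 0, 0], [0, 0, 0, 0, 0], [0, 0, 0, 0, 0], [0, 0, 0, 0, 0], [0, 0, 0, 0, 0], [0, 0, 0, 0, 0], [0, 0, 0, 0, 0], [0, 0, 0, 0, 0]]]'

```text
time: 28.35
tool_pos: [0.6317, 0.051, 0.1024]
tool_rot: [-0.0, 1.0, 0.012, 0.0]
contact_force: [0.4, 0.3, -3.2]
gripper_width: 0.154
grasp_force: 58.8
```

servo_tool --deltas '[[[0, 0.01, 0, 0, 0], [0, 0.01, 0, 0, 0], [0, 0.007, 0, 0, 0], [0, 0.003, 0, 0, 0], [0, 0, 0, 0, 0], [0, 0, 0, 0, 0], [0, 0, 0, 0, 0], [0, 0, 0, 0, 0]]]'

```text
time: 29.15
tool_pos: [0.6612, 0.051, 0.1021]
tool_rot: [0.0, 1.0, 0.012, -0.0]
contact_force: [-3.2, 0.4, -3.3]
gripper_width: 0.152
grasp_force: 59.1
```

servo_tool --deltas '[[[0, 0.002, 0, 0, 0], [0, 0.001, 0, 0, 0], [0, 0.001, 0, 0, 0], [0, 0.001, 0, 0, 0], [0, 0.001, 0, 0, 0], [0, 0, 0, 0, 0], [0, 0, 0, 0, 0], [0, 0, 0, 0, 0]]]'

```text
time: 29.95
tool_pos: [0.6641, 0.0512, 0.1019]
tool_rot: [-0.0, 1.0, 0.012, -0.005]
contact_force: [-18.0, 0.2, 5.7]
gripper_width: 0.156
grasp_force: 60.3
```

servo_tool --deltas '[[[0, -0.001, 0, -0.002, 0], [0, 0, 0, -0.002, 0], [0, 0, 0, -0.002, 0], [0, 0, 0, -0.002, 0], [0, 0, 0, -0.002, 0], [0, 0, 0, 0, 0], [0, 0, 0, 0, 0], [0, 0, 0, 0, 0]]]'

```text
time: 30.75
tool_pos: [0.6641, 0.0512, 0.0917]
tool_rot: [-0.0, 1.0, 0.012, -0.004]
contact_force: [-12.8, 0.7, 2.3]
gripper_width: 0.15
grasp_force: 59.8
```

servo_tool --deltas '[[[0, 0, 0, -0.002, 0], [0, 0, 0, -0.002, 0], [0, 0, 0, -0.002, 0], [0, 0, 0, 0, 0], [35, 0, 0, 0, 0], [35, 0, 0, 0, 0], [35, 0, 0, 0, 0], [35, 0, 0, 0, 0]]]'

```text
time: 31.55
tool_pos: [0.6676, 0.051, 0.0872]
tool_rot: [0.0, 1.0, 0.012, 0.001]
contact_force: [0.2, 0.4, 0.1]
gripper_width: 0.353
grasp_force: 0.0
```

servo_tool --deltas '[[[35, 0, 0, 0.03, 0], [35, 0, 0, 0.04, 0], [0, 0, 0, 0.02, 0], [0, 0.012, 0.0003, 0, 0], [0, 0.012, 0.0003, 0, 0], [0, 0.012, 0.0003, 0, 0], [0, 0, 0, 0, 0], [0, 0, 0, 0, 0]]]'

```text
time: 32.35
tool_pos: [0.7027, 0.0519, 0.1763]
tool_rot: [0.0, 1.0, 0.012, -0.0]
contact_force: [0.6, -0.1, -0.1]
gripper_width: -0.001
grasp_force: 0.0
```

servo_tool --deltas '[[[0, 0, 0, 0, 0], [0, 0, 0, -0.012, 0], [0, 0, 0, -0.007, 0], [0, 0, 0, -0.004, 0], [0, 0, 0, -0.002, 0], [0, 0, 0, -0.002, 0], [0, 0, 0, -0.002, 0], [0, 0, 0, 0, 0]]]'

```text
time: 33.15
tool_pos: [0.7029, 0.0519, 0.1485]
tool_rot: [0.0, 1.0, 0.013, 0.0]
contact_force: [-2.6, 0.4, 4.3]
gripper_width: -0.0
grasp_force: 2.1
```

servo_tool --deltas '[[[0, 0, 0, -0.002, 0], [0, 0, 0, -0.002, 0], [0, 0, 0, -0.002, 0], [0, 0, 0, -0.001, 0], [0, 0, 0, -0.001, 0], [0, 0, 0, 0, 0], [0, 0, 0, 0, 0], [0, 0, 0, 0, 0]]]'

```text
time: 33.95
tool_pos: [0.7031, 0.0519, 0.1481]
tool_rot: [0.0, 1.0, 0.013, 0.001]
contact_force: [-18.1, -0.6, 29.6]
gripper_width: -0.001
grasp_force: 14.8
```

servo_tool --deltas '[[[0, 0, 0, 0.04, 0], [0, 0, 0, 0.04, 0], [50, -0.03, 0, 0.02, 0], [50, -0.05, 0, 0, 0], [50, -0.05, 0, 0, 0], [50, -0.05, 0, 0, 0], [50, -0.05, 0, 0, 0], [50, 0, 0, 0, 0]]]'

```text
time: 34.75
tool_pos: [0.467, 0.0524, 0.2372]
tool_rot: [-0.0, 1.0, 0.013, -0.001]
contact_force: [0.7, 1.6, -0.7]
gripper_width: 0.498
grasp_force: 0.0
```

```bash
python3 - <<'E'
from h import *
for k in("scene","top"):
  f=grab(k); np.savez(f"pics/{k}4.npz",**f)
  for b in brackets(f): print(k,*b)
E
```

```text
scene [0.4836 0.2319] -11.0 len 0.121 grip [0.4286 0.2425]
top [0.48   0.2324] -9.8 len 0.12 grip [0.4248 0.2419]
```

servo_tool --deltas '[[[50, -0.01, 0.045, 0, -2.8], [50, -0.01, 0.045, 0, -2.8], [50, -0.01, 0.045, 0, -2.8], [50, -0.01, 0.045, 0, -2.8], [50, -0.004, 0.0094, -0.04, 0], [50, 0, 0, -0.05, 0], [50, 0, 0, -0.05, 0], [50, 0, 0, 0, 0]]]'

```text
time: 35.65
tool_pos: [0.4246, 0.24, 0.0919]
tool_rot: [0.003, 0.996, -0.085, -0.007]
contact_force: [-1.3, -0.1, 0.3]
gripper_width: 0.498
grasp_force: 0.0
```

servo_tool --deltas '[[[50, 0, 0, 0, 0], [50, 0, 0, 0, 0], [50, 0, 0, 0, 0], [50, 0, 0, 0, 0], [50, 0, 0, 0, 0], [50, 0, 0, 0, 0], [50, 0, 0, 0, 0], [50, 0, 0, 0, 0]]]'

```text
time: 36.45
tool_pos: [0.4286, 0.2413, 0.0993]
tool_rot: [0.0, 0.996, -0.085, -0.0]
contact_force: [0.5, -0.1, 0.7]
gripper_width: 0.499
grasp_force: 0.0
```

servo_tool --deltas '[[[50, -0.002, 0.0005, -0.03, 0], [50, 0, 0, -0.02, 0], [50, 0, 0, -0.02, 0], [50, 0, 0, 0, 0], [0, 0, 0, 0, 0], [0, 0, 0, 0, 0], [0, 0, 0, 0, 0], [0, 0, 0, 0, 0]]]'

```text
time: 37.25
tool_pos: [0.4278, 0.2423, 0.0308]
tool_rot: [-0.001, 0.996, -0.085, 0.001]
contact_force: [-0.9, -0.4, 4.2]
gripper_width: 0.153
grasp_force: 59.7
```

servo_tool --deltas '[[[0, 0, 0, 0, 0], [0, 0, 0, 0, 0], [0, 0, 0, 0.02, 0], [0, 0, 0, 0.03, 0], [0, 0, 0, 0.025, 0], [0, 0, 0, 0, 0], [0, 0, 0, 0, 0], [0, 0, 0, 0, 0]]]'

```text
time: 38.05
tool_pos: [0.4252, 0.2412, 0.102]
tool_rot: [0.001, 0.996, -0.085, -0.002]
contact_force: [-0.3, 0.7, -1.7]
gripper_width: 0.151
grasp_force: 59.1
```

servo_tool --deltas '[[[0, 0.01, -0.035, 0, 3.7], [0, 0.015, -0.035, 0, 3.7], [0, 0.025, -0.035, 0, 3.7], [0, 0.035, 0, 0, 0], [0, 0.04, 0, 0, 0], [0, 0.04, 0, 0, 0], [0, 0.035, 0, 0, 0], [0, 0, 0, 0, 0]]]'

```text
time: 38.85
tool_pos: [0.629, 0.1361, 0.1016]
tool_rot: [0.0, 1.0, 0.011, -0.001]
contact_force: [-0.9, -1.0, -2.0]
gripper_width: 0.151
grasp_force: 59.5
```

servo_tool --deltas '[[[0, 0, 0, 0, 0], [0, 0, 0, 0, 0], [0, 0, 0, 0, 0], [0, 0, 0, 0, 0], [0, 0, 0, 0, 0], [0, 0, 0, 0, 0], [0, 0, 0, 0, 0], [0, 0, 0, 0, 0]]]'

```text
time: 39.65
tool_pos: [0.6266, 0.1368, 0.1044]
tool_rot: [-0.0, 1.0, 0.012, 0.0]
contact_force: [0.5, 0.3, -2.6]
gripper_width: 0.155
grasp_force: 59.5
```

servo_tool --deltas '[[[0, 0.01, -0.0005, 0, 0], [0, 0.01, 0, 0, 0], [0, 0.01, 0, 0, 0], [0, 0.002, 0, 0, 0], [0, 0, 0, 0, 0], [0, 0, 0, 0, 0], [0, 0, 0, 0, 0], [0, 0, 0, 0, 0]]]'

```text
time: 40.45
tool_pos: [0.6583, 0.1363, 0.1042]
tool_rot: [0.0, 1.0, 0.012, -0.0]
contact_force: [-2.2, -0.3, -2.0]
gripper_width: 0.151
grasp_force: 59.7
```

servo_tool --deltas '[[[0, 0.002, 0, 0, 0], [0, 0.001, 0, 0, 0], [0, 0.001, 0, 0, 0], [0, 0.001, 0, 0, 0], [0, 0.001, 0, 0, 0], [0, 0, 0, 0, 0], [0, 0, 0, 0, 0], [0, 0, 0, 0, 0]]]'

```text
time: 41.25
tool_pos: [0.6625, 0.1364, 0.1041]
tool_rot: [0.0, 1.0, 0.012, -0.003]
contact_force: [-12.4, -0.6, 3.8]
gripper_width: 0.152
grasp_force: 60.5
```

servo_tool --deltas '[[[0, 0, 0, -0.002, 0], [0, 0, 0, -0.002, 0], [0, 0, 0, -0.002, 0], [0, 0, 0, -0.002, 0], [0, 0, 0, -0.002, 0], [0, 0, 0, 0, 0], [0, 0, 0, 0, 0], [0, 0, 0, 0, 0]]]'

```text
time: 42.05
tool_pos: [0.6625, 0.1366, 0.094]
tool_rot: [0.0, 1.0, 0.012, -0.003]
contact_force: [-12.4, 0.4, 3.7]
gripper_width: 0.156
grasp_force: 60.5
```

servo_tool --deltas '[[[0, 0, 0, -0.002, 0], [0, 0, 0, -0.002, 0], [0, 0, 0, -0.002, 0], [0, 0, 0, 0, 0], [35, 0, 0, 0, 0], [35, 0, 0, 0, 0], [35, 0, 0, 0, 0], [35, 0, 0, 0, 0]]]'

```text
time: 42.85
tool_pos: [0.6655, 0.1363, 0.089]
tool_rot: [-0.0, 1.0, 0.012, 0.001]
contact_force: [0.1, -0.3, 0.0]
gripper_width: 0.352
grasp_force: 0.0
```

servo_tool --deltas '[[[35, 0, 0, 0.03, 0], [35, 0, 0, 0.04, 0], [0, 0, 0, 0.02, 0], [0, 0.012, 0.0003, 0, 0], [0, 0.012, 0.0003, 0, 0], [0, 0.012, 0.0003, 0, 0], [0, 0, 0, 0, 0], [0, 0, 0, 0, 0]]]'

```text
time: 43.65
tool_pos: [0.7006, 0.1372, 0.1782]
tool_rot: [0.0, 1.0, 0.012, -0.0]
contact_force: [-0.1, -0.1, -0.8]
gripper_width: -0.002
grasp_force: 0.0
```

servo_tool --deltas '[[[0, 0, 0, 0, 0], [0, 0, 0, -0.012, 0], [0, 0, 0, -0.009, 0], [0, 0, 0, -0.004, 0], [0, 0, 0, -0.002, 0], [0, 0, 0, -0.002, 0], [0, 0, 0, -0.002, 0], [0, 0, 0, 0, 0]]]'

```text
time: 44.45
tool_pos: [0.7009, 0.1373, 0.1486]
tool_rot: [-0.0, 1.0, 0.012, 0.0]
contact_force: [-2.7, -0.3, 4.0]
gripper_width: -0.001
grasp_force: 2.2
```

servo_tool --deltas '[[[0, 0, 0, -0.002, 0], [0, 0, 0, -0.002, 0], [0, 0, 0, -0.002, 0], [0, 0, 0, -0.001, 0], [0, 0, 0, -0.001, 0], [0, 0, 0, 0, 0], [0, 0, 0, 0, 0], [0, 0, 0, 0, 0]]]'

```text
time: 45.25
tool_pos: [0.7011, 0.1374, 0.1481]
tool_rot: [0.0, 1.0, 0.012, 0.001]
contact_force: [-17.8, -2.4, 28.9]
gripper_width: 0.001
grasp_force: 14.6
```

servo_tool --deltas '[[[0, 0, 0, 0.04, 0], [0, 0, 0, 0.04, 0], [50, -0.03, 0, 0.03, 0], [50, -0.05, 0, 0.03, 0], [50, -0.05, 0, 0, 0], [50, -0.05, 0, 0, 0], [50, -0.05, 0, 0, 0], [50, 0, 0, 0, 0]]]'

```text
time: 46.05
tool_pos: [0.4724, 0.1374, 0.2733]
tool_rot: [-0.0, 1.0, 0.012, -0.001]
contact_force: [0.8, 0.2, 0.5]
gripper_width: 0.501
grasp_force: 0.0
```

```bash
python3 - <<'E'
from h import *
f=grab("scene"); np.savez("pics/scene5.npz",**f); t=grab("top"); np.savez("pics/top5.npz",**t)
cv2.imwrite("pics/s5.png",cv2.resize(f["pixels"][130:310,240:420,::-1],(600,600),interpolation=cv2.INTER_CUBIC))
for k,f in(("top",t),("scene",f)):
    W=cloud(f)
    m=(W[...,2]>.183)&(W[...,2]<.197)&(W[...,0]>.55)&(W[...,0]<.63)&(W[...,1]>.2)&(W[...,1]<.5)
    p=W[m]; q=np.polyfit(p[:,1],p[:,0],1); print(k,len(p),p.mean(0).round(4),p[:,1].min().round(3),p[:,1].max().round(3),"yaw",np.degrees(-q[0]).round(2),"x at mid y=.354",np.polyval(q,.354).round(4))
    # noses: z .08-.1, x .56-.62
    n=W[(W[...,2]>.078)&(W[...,2]<.098)&(W[...,0]>.55)&(W[...,0]<.62)&(W[...,1]>-.16)&(W[...,1]<.18)]
    for a in(-.1175,-.0325,.0525,.1375):
        b=n[abs(n[:,1]-a)<.034]
        if len(b): print("  nose",a,len(b),b.mean(0).round(4),b.min(0).round(4),b.max(0).round(4))
E
```

```text
top 243 [0.5929 0.3812 0.1901] 0.297 0.467 yaw 0.38 x at mid y=.354 0.5931
  nose -0.1175 63 [ 0.5958 -0.122   0.0884] [ 0.5895 -0.1512  0.0785] [ 0.6135 -0.0912  0.0938]
  nose -0.0325 64 [ 0.5938 -0.0358  0.089 ] [ 0.5877 -0.0656  0.0797] [ 0.6147 -0.006   0.0969]
  nose 0.0525 62 [0.5917 0.0498 0.0882] [0.586  0.0198 0.0789] [0.6182 0.0792 0.0956]
  nose 0.1375 15 [0.5889 0.1106 0.0886] [0.5841 0.1048 0.081 ] [0.5942 0.1168 0.0947]
scene 234 [0.5981 0.3433 0.1886] 0.241 0.469 yaw 0.63 x at mid y=.354 0.598
  nose -0.1175 114 [ 0.5993 -0.1223  0.0868] [ 0.5918 -0.1513  0.0786] [ 0.6051 -0.0887  0.0934]
  nose -0.0325 100 [ 0.5978 -0.0372  0.0866] [ 0.5888 -0.0663  0.0783] [ 0.6033 -0.0038  0.0927]
  nose 0.0525 84 [0.5959 0.0478 0.0869] [0.588  0.0189 0.0782] [0.6014 0.0813 0.0924]
  nose 0.1375 78 [0.5937 0.131  0.0867] [0.586  0.1035 0.0783] [0.5993 0.1634 0.0926]
```

View pics/s5.png

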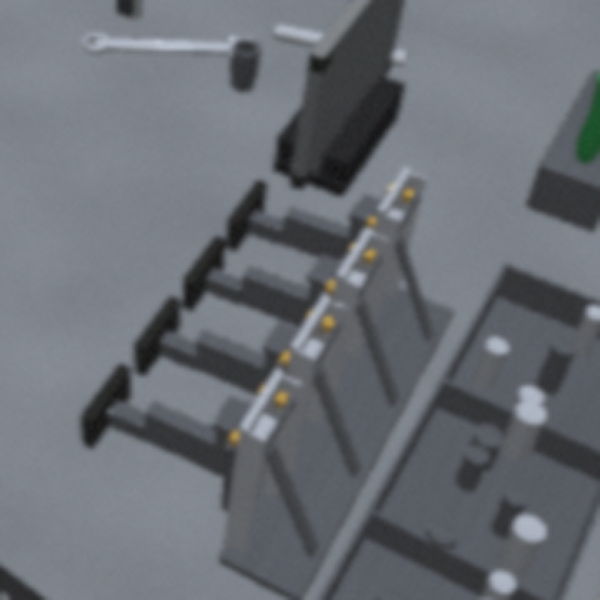

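All four brackets are home with bolts out, at crop pairs (234,437)/(281,398), (286,357)/(327,322), (331,286)/(370,254) and (372,220)/(408,193). The tablet stands in the dock at (340,100). Its top edge is at z 0.19 and its ends at y 0.240–0.469, which matches 230 mm.

```bash
python3 -c "
from plant import manip
s=manip.state();print(s['joint_pos'].round(3),s['tool_pos'],s['time'])"
```

```text
[ 0.13  -0.279  1.869 -0.     1.55   1.677] [0.47718722 0.13734913 0.27534099] 46.15
```

servo_tool --deltas '[[[50, 0.0108, 0.0197, 0, 8.1], [50, 0.0108, 0.0197, 0, 8.1], [50, 0.0108, 0.0197, 0, 8.1], [50, 0.0108, 0.0197, 0, 8.1], [50, 0.0108, 0.0197, 0, 8.1], [50, 0.0108, 0.0197, 0, 8.1], [50, 0.0108, 0.0197, 0, 8.1], [50, 0.0108, 0.0197, 0, 8.1]]]'

```text
time: 46.95
tool_pos: [0.5667, 0.296, 0.2748]
tool_rot: [0.0, 0.837, 0.548, 0.0]
contact_force: [0.1, 0.6, 0.8]
gripper_width: 0.501
grasp_force: 0.0
```

servo_tool --deltas '[[[50, 0.0108, 0.0197, 0, 8.1], [50, 0.0108, 0.0197, 0, 8.1], [50, 0.0105, 0.0197, 0, 8.1], [50, 0, 0, 0, 0], [50, 0, 0, 0, 0], [50, 0, 0, 0, 0], [50, 0, 0, 0, 0], [50, 0, 0, 0, 0]]]'

```text
time: 47.75
tool_pos: [0.5963, 0.3534, 0.2753]
tool_rot: [0.0, 0.705, 0.709, 0.0]
contact_force: [-0.2, -0.6, 0.2]
gripper_width: 0.5
grasp_force: 0.0
```

servo_tool --deltas '[[[50, -0.0005, 0, -0.03, 0], [50, 0, 0, -0.03, 0], [50, 0, 0, -0.025, 0], [50, 0, 0, -0.016, 0], [50, 0, 0, 0, 0], [50, 0, 0, 0, 0], [50, 0, 0, 0, 0], [50, 0, 0, 0, 0]]]'

```text
time: 48.55
tool_pos: [0.5968, 0.3544, 0.1763]
tool_rot: [0.001, 0.704, 0.71, 0.002]
contact_force: [0.3, -0.2, -0.4]
gripper_width: 0.502
grasp_force: 0.0
```

servo_tool --deltas '[[[0, 0, 0, 0, 0], [0, 0, 0, 0, 0], [0, 0, 0, 0, 0], [0, 0, 0, 0, 0], [0, 0, 0, 0, 0], [0, 0, 0, 0, 0], [0, 0, 0, 0, 0], [0, 0, 0, 0, 0]]]'

```text
time: 49.35
tool_pos: [0.5962, 0.3542, 0.175]
tool_rot: [0.0, 0.704, 0.71, 0.001]
contact_force: [0.5, -0.5, 5.2]
gripper_width: 0.175
grasp_force: 60.6
```

servo_tool --deltas '[[[0, 0, 0, 0.005, 0], [0, 0, 0, 0.01, 0], [0, 0, 0, 0.015, 0], [0, 0, 0, 0.015, 0], [0, 0, 0, 0.015, 0], [0, 0, 0, 0.005, 0], [0, 0, 0, 0, 0], [0, 0, 0, 0, 0]]]'

```text
time: 50.15
tool_pos: [0.5955, 0.3538, 0.2387]
tool_rot: [-0.0, 0.704, 0.71, -0.0]
contact_force: [0.1, 0.4, -6.3]
gripper_width: 0.174
grasp_force: 59.2
```

servo_tool --deltas '[[[0, -0.015, 0, 0, 0.4], [0, -0.02, 0, 0, 0.5], [0, -0.01, -0.015, 0, 0], [0, 0, -0.025, 0, 0], [0, 0, -0.025, 0, 0], [0, 0, -0.025, 0, 0], [0, 0, -0.025, 0, 0], [0, 0, -0.025, 0, 0]]]'

```text
time: 50.95
tool_pos: [0.55, 0.2128, 0.2377]
tool_rot: [-0.001, 0.699, 0.715, -0.001]
contact_force: [-0.0, -0.2, -6.2]
gripper_width: 0.174
grasp_force: 59.5
```

servo_tool --deltas '[[[0, 0, -0.025, 0, 0], [0, 0, -0.025, 0, 0], [0, 0, -0.025, 0, 0], [0, 0, -0.025, 0, 0], [0, 0, -0.025, 0, 0], [0, 0, -0.025, 0, 0], [0, 0, -0.025, 0, 0], [0, 0, -0.02, 0, 0]]]'

```text
time: 51.75
tool_pos: [0.55, 0.0177, 0.2379]
tool_rot: [-0.001, 0.699, 0.715, -0.001]
contact_force: [0.1, -1.0, -7.0]
gripper_width: 0.179
grasp_force: 59.4
```

```bash
python3 - <<'E'
from h import *
f=grab("scene"); np.savez("pics/scene6.npz",**f)
cv2.imwrite("pics/s6.png",cv2.resize(f["pixels"][80:320,150:420,::-1],(675,600),interpolation=cv2.INTER_CUBIC))
E
```

```text
(no output)
```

View pics/s6.png

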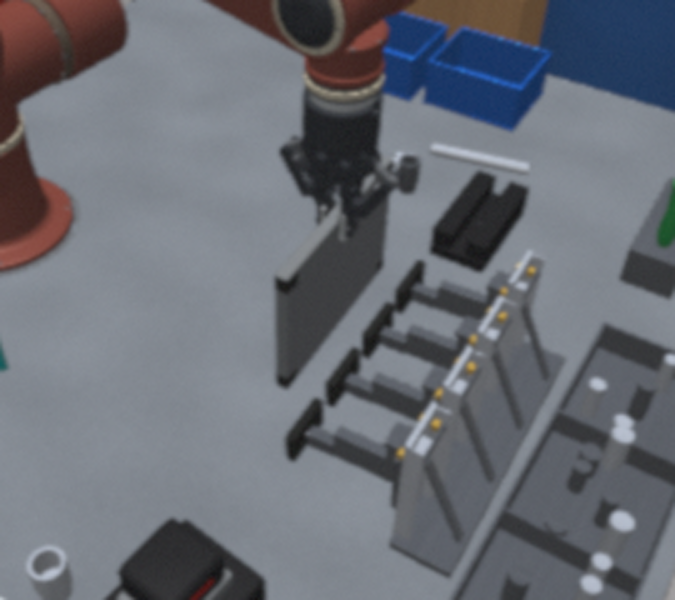

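The crop shows the tablet held upright at (335,290) in front of the four noses, with its back to the rack. I lower it.

servo_tool --deltas '[[[0, 0.0087, -0.0115, 0, 0], [0, 0, 0, -0.02, 0], [0, 0, 0, -0.02, 0], [0, 0, 0, -0.02, 0], [0, 0, 0, -0.015, 0], [0, 0, 0, -0.005, 0], [0, 0, 0, 0, 0], [0, 0, 0, 0, 0]]]'

```text
time: 52.6
tool_pos: [0.5603, 0.0074, 0.1601]
tool_rot: [0.001, 0.699, 0.715, 0.001]
contact_force: [0.2, -0.4, -6.4]
gripper_width: 0.174
grasp_force: 59.4
```

servo_tool --deltas '[[[0, 0, 0, -0.001, 0], [0, 0, 0, -0.001, 0], [0, 0, 0, -0.001, 0], [0, 0, 0, 0, 0], [0, 0, 0, 0, 0], [0, 0, 0, 0, 0], [0, 0, 0, 0, 0], [0, 0, 0, 0, 0]]]'

```text
time: 53.4
tool_pos: [0.5595, 0.0074, 0.1561]
tool_rot: [0.0, 0.699, 0.715, 0.0]
contact_force: [0.4, 0.3, -6.1]
gripper_width: 0.173
grasp_force: 59.5
```

servo_tool --deltas '[[[0, 0, 0, -0.001, 0], [0, 0, 0, -0.0005, 0], [0, 0, 0, 0, 0], [0, 0, 0, 0, 0], [0, 0, 0, 0, 0], [0, 0, 0, 0, 0], [0, 0, 0, 0, 0], [0, 0, 0, 0, 0]]]'

```text
time: 54.2
tool_pos: [0.5598, 0.0074, 0.155]
tool_rot: [0.0, 0.699, 0.715, 0.0]
contact_force: [-1.0, 0.1, -1.2]
gripper_width: 0.178
grasp_force: 60.3
```

servo_tool --deltas '[[[0, 0, 0, -0.0005, 0], [0, 0, 0, 0, 0], [25, 0, 0, 0, 0], [30, 0, 0, 0, 0], [34, 0, 0, 0, 0], [34, 0, 0, 0, 0], [34, 0, 0, 0, 0], [34, 0, 0, 0, 0]]]'

```text
time: 55.0
tool_pos: [0.5595, 0.0074, 0.154]
tool_rot: [0.0, 0.699, 0.715, 0.0]
contact_force: [0.3, 0.4, -0.2]
gripper_width: 0.339
grasp_force: 0.0
```

servo_tool --deltas '[[[34, 0, 0, 0.003, 0], [34, 0, 0, 0.003, 0], [34, 0, 0, 0, 0], [34, 0.003, 0, 0, 0], [34, 0.003, 0, 0, 0], [34, 0.002, 0, 0, 0], [34, 0.002, 0, 0, 0], [34, 0.002, 0, 0, 0]]]'

```text
time: 55.8
tool_pos: [0.5716, 0.0074, 0.1599]
tool_rot: [-0.0, 0.699, 0.715, -0.0]
contact_force: [0.5, 0.3, 0.0]
gripper_width: 0.34
grasp_force: 0.1
```

servo_tool --deltas '[[[34, 0.0025, 0, 0, 0], [34, 0.0025, 0, 0, 0], [34, 0.0025, 0, 0, 0], [34, 0.0025, 0, 0, 0], [34, 0.0025, 0, 0, 0], [34, 0.0025, 0, 0, 0], [34, 0.0025, 0, 0, 0], [34, 0.0025, 0, 0, 0]]]'

```text
time: 56.6
tool_pos: [0.5917, 0.0075, 0.16]
tool_rot: [-0.0, 0.699, 0.715, -0.0]
contact_force: [-1.5, -0.2, -0.6]
gripper_width: 0.341
grasp_force: 0.0
```

servo_tool --deltas '[[[34, 0.002, 0, 0, 0], [34, 0.002, 0, 0, 0], [34, 0.002, 0, 0, 0], [34, 0.002, 0, 0, 0], [34, 0.002, 0, 0, 0], [34, 0.001, 0, 0, 0], [34, 0, 0, 0, 0], [34, 0, 0, 0, 0]]]'

```text
time: 57.4
tool_pos: [0.6022, 0.0074, 0.1597]
tool_rot: [-0.0, 0.699, 0.715, -0.0]
contact_force: [-1.2, 0.5, -1.1]
gripper_width: 0.343
grasp_force: 0.9
```

```bash
python3 - <<'E'
from h import *
f=grab("scene"); np.savez("pics/scene7.npz",**f)
cv2.imwrite("pics/s7.png",cv2.resize(f["pixels"][120:300,210:390,::-1],(600,600),interpolation=cv2.INTER_CUBIC))
E
```

```text
(no output)
```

View pics/s7.png

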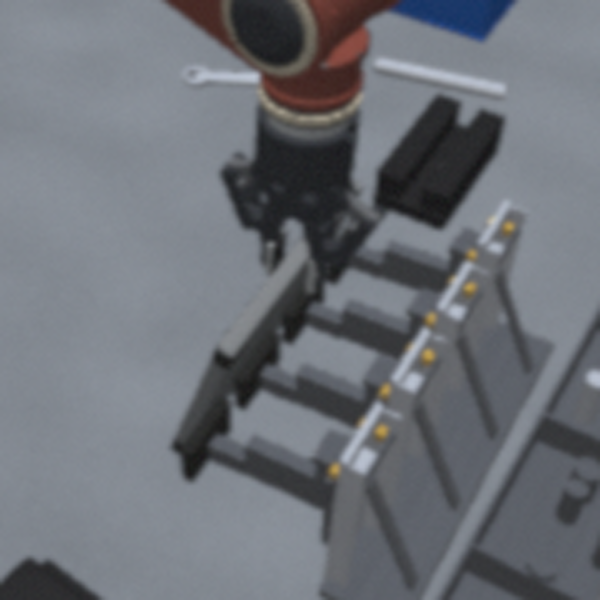

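The crop shows the tablet tilted back over the noses, about (245,360), still caged between the fingers. I nudge it a little further and check the tilt.

servo_tool --deltas '[[[34, 0.001, 0, 0, 0], [34, 0.001, 0, 0, 0], [34, 0.001, 0, 0, 0], [34, 0, 0, 0, 0], [34, 0, 0, 0, 0], [34, 0, 0, 0, 0], [34, 0, 0, 0, 0], [34, 0, 0, 0, 0]]]'

```text
time: 58.25
tool_pos: [0.6057, 0.0074, 0.1602]
tool_rot: [0.0, 0.699, 0.715, 0.0]
contact_force: [-0.6, -0.5, -0.6]
gripper_width: 0.336
grasp_force: 0.3
```

```bash
python3 - <<'E'
from h import *
f=grab("top"); W=cloud(f)
p=W[(W[...,2]>.015)&(W[...,2]<.15)&(W[...,0]>.53)&(W[...,0]<.62)&(abs(W[...,1]-.01)<.1)]
for _ in range(5):
    A=np.c_[p[:,2],p[:,1],np.ones(len(p))]; q=np.linalg.lstsq(A,p[:,0],rcond=None)[0]; r=p[:,0]-A@q; p=p[abs(r)<max(.004,2*r.std())]
print(len(p),"front x=%.4f+%.3f z + %.3f y"%(q[2],q[0],q[1]),"tilt",np.degrees(np.arctan(q[0])))
E
```

```text
297 front x=0.5399+0.341 z + -0.023 y tilt 18.804855522664095
```

servo_tool --deltas '[[[40, 0, 0, 0, 0], [45, 0, 0, 0, 0], [55, 0, 0, 0, 0], [60, 0, 0, 0, 0], [60, 0, 0, 0.005, 0], [60, 0, 0, 0.02, 0], [60, 0, 0, 0.04, 0], [60, 0, 0, 0.04, 0]]]'

```text
time: 59.1
tool_pos: [0.6049, 0.0075, 0.2655]
tool_rot: [-0.001, 0.699, 0.715, -0.001]
contact_force: [1.0, 0.6, 0.5]
gripper_width: 0.599
grasp_force: 0.0
```

servo_tool --deltas '[[[60, -0.04, 0, 0.04, 0], [60, -0.05, 0, 0, 0], [60, -0.05, 0, 0, 0], [60, -0.04, 0, 0, 0], [60, -0.02, 0, 0, 0], [60, 0, 0, 0, 0], [60, 0, 0, 0, 0], [60, 0, 0, 0, 0]]]'

```text
time: 59.9
tool_pos: [0.4109, 0.0074, 0.3006]
tool_rot: [0.0, 0.699, 0.715, 0.0]
contact_force: [0.2, 0.3, 0.9]
gripper_width: 0.603
grasp_force: 0.0
```

```bash
python3 - <<'E'
from h import *
f=grab("scene"); W=cloud(f)
cv2.imwrite("pics/s8.png",cv2.resize(f["pixels"][120:300,210:390,::-1],(600,600),interpolation=cv2.INTER_CUBIC))
f=grab("top"); W=cloud(f)
p=W[(W[...,2]>.015)&(W[...,2]<.15)&(W[...,0]>.53)&(W[...,0]<.62)&(abs(W[...,1]-.01)<.1)]
for _ in range(5):
    A=np.c_[p[:,2],p[:,1],np.ones(len(p))]; q=np.linalg.lstsq(A,p[:,0],rcond=None)[0]; r=p[:,0]-A@q; p=p[abs(r)<max(.004,2*r.std())]
print(len(p),"front x=%.4f+%.3f z + %.3f y"%(q[2],q[0],q[1]),"tilt",np.degrees(np.arctan(q[0])))
t=W[(W[...,2]>.15)&(W[...,2]<.18)&(W[...,0]>.56)&(W[...,0]<.65)&(abs(W[...,1])<.2)]; print(len(t),t.min(0),t.max(0))
E
```

```text
68 front x=0.5381+0.357 z + -0.021 y tilt 19.645919705689955
343 [ 0.58797118 -0.10605331  0.15009053] [0.61335602 0.12327843 0.17127528]
```

View pics/s8.png

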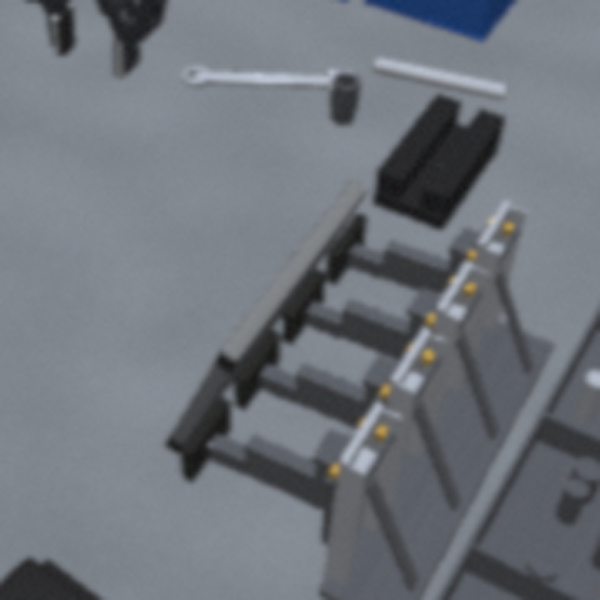

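The crop shows the tablet leaning at about 19° on the four noses, centred and released, and all bolts are out. I let it settle for one call, then hand in.

servo_tool --deltas '[[[60, 0, 0, 0, 0], [60, 0, 0, 0, 0], [60, 0, 0, 0, 0], [60, 0, 0, 0, 0], [60, 0, 0, 0, 0], [60, 0, 0, 0, 0], [60, 0, 0, 0, 0], [60, 0, 0, 0, 0]]]'

```text
time: 60.8
tool_pos: [0.4101, 0.0074, 0.3004]
tool_rot: [0.0, 0.699, 0.715, 0.0]
contact_force: [0.7, 0.2, -0.1]
gripper_width: 0.597
grasp_force: 0.0
```

```bash
python3 -c "
from plant import manip
print(manip.job_done())"
```

```text
the job is handed in; nothing more can be done
None
```

I handed the job in at about 61 s without a verdict being shown: all four brackets are home with their catches out, and the tablet leans released and centred on the noses at about 19°.

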